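Set the gap of a jeweller's rolling mill and run the rolls

TASK

Set up the rolling mill: screw its T-handle down clockwise until the rolls meet and it stops, then back it off a quarter turn and leave it so. Then push the loose crank fully home on the square end of the lower roll's shaft and wind it clockwise, seen from the crank end, at least two full turns; leave the crank on the shaft and do not disturb the other things on the bench.

Things in the scene. Friction and masses are not known exactly. Their poses are not given: they have to be found in the camera images.
- mill: Small green two-roll mill on a wooden block 190 x 165 x 45 mm, fixed. Origin on the bench under its middle, z up, screw axis at x = y = 0. The drive shaft sticks out of its own -y side (crank end), level, 155 mm up. Housings: x +-45, y +-55 mm, top at 267 mm; feed plates to x = +-80 mm, 169 mm up. A round boss 42 mm across at the crank end reaches y = -85 mm; grey gear cover to y = 85 mm.
- gap_screw (a joint): Angle of the gap screw and its T-handle, rad: 0 = down on its hard stop (rolls touching), positive = backed off, anticlockwise from above; a quarter turn is 1.571. Starts 1.9 to 2.9 open. Friction 0.2 N m, stays where it is left; rises 2 mm a turn.
- tbar (a point): Middle of the T-handle's bar, on the upright screw axis on top of the mill, 304 mm above the bench. The level bar lies along this point's x: dark steel, 16 mm wide, 18 mm high, 112 mm long over a red knob 24 mm across at each end. The stem below is 15 mm across, free for 18 mm under the bar.
- roll (a joint): Angle of the lower roll and its shaft, rad, positive = clockwise seen from the crank end (about the mill's +y). At 0 and each quarter turn the square's flats are level and upright; it starts at 0.87 to 1.20, so the square stands askew. A turn is 6.283, any number of turns. Friction 0.5 N m, stays where it is left.
- shaft_end (a point): Centre of the end face of the square shaft end, on its axis, 135 mm from the mill's middle; axes turn with the shaft: y along it into the mill, x and z square to the flats. 16 mm square, 40 mm long, the last 7 mm stepped down to 11 mm as a lead; behind it a collar 32 mm across, 10 mm thick, is the shoulder for the crank's hub.
- crank: Loose crank, 0.4 to 0.6 kg, lying on its side. Origin mid hub, 16 mm above the bench, z up as it lies. Hub: dark block 32 x 32 mm, 40 mm long in y, with an 18 mm square hole right through along y, sides along x and z, mouth flared to 24 mm. Its +y end goes on the shaft first; home when the hub meets the collar: origin 20 mm in from the shaft's end face. It fits in four ways, square to the flats.
- crank_arm (a point): On the crank's flat steel arm, at x = 43, y = -13, z = 0 mm of the crank, axes as the crank's: a good grasp, near the centre of mass. The arm runs along +x from hub (x = 16) to x = 100 mm, is 14 mm thick in y (y = -6 to -20 mm) and 24 mm high in z.
- crank_grip (a point): Middle of the crank's wooden grip, axes as the crank's, at x = 85, y = -73, z = 0 mm of the crank: a sleeve 32 mm across, 90 mm long, along y from -28 to -118 mm. It spins freely on its pin, so the crank can be wound holding the sleeve with the tool's attitude unchanged. Throw 85 mm.
- tool_tin: Bystander: green tin 74 mm across, 110 mm high, with tool handles to 165 mm. Origin at the centre of its underside.
- pencil_tin: Bystander: flat yellow tin 60 x 180 (own y) x 28 mm. Origin at the centre of its underside.
- bench_block: Bystander: steel block 70 x 70 x 22 mm. Origin at the centre of its underside.
There are look-alikes about, which are no part of the job. Of the things that look like the crank, the largest one is meant.

How it is judged:
On the way, in this order (a step that is already met when the one before it is completed fails the run):
1. The T-handle is screwed down to its stop (value of joint gap_screw below 0.06 rad), for 0.1 s.
2. It is backed off a quarter turn, within 12 degrees, and left there (value of joint gap_screw between 1.36 and 1.78 rad and contact force between the fingers and mill below 0.1 N), for 0.3 s.
3. The crank is fully home on the square shaft end (y of crank in the frame of shaft_end above 0.014 m and distance between crank and shaft_end below 0.03 m and angle between the y axis of crank and the y axis of shaft_end, either way round below 0.2 rad and y of crank_grip in the frame of shaft_end below 0 m), for 0.2 s.
4. The crank has been wound two full turns clockwise (value of joint roll above 12.8 rad and y of crank in the frame of shaft_end above 0.01 m and distance between crank and shaft_end below 0.03 m), for 0.1 s.
At the end, for the whole second after the job is handed in: Gap screw 1.36 to 1.78 rad above its stop; lower roll wound past 12.8 rad (two turns from any start); crank at rest on the square shaft, its hub's middle at least 10 mm inside the shaft's end face (20 when home), within 30 mm of it and in line within 0.2 rad (all of step 4 and value of joint gap_screw between 1.36 and 1.78 rad and angle between the y axis of crank and the y axis of shaft_end, either way round below 0.2 rad and linear speed of crank below 0.03 m/s); the robot touches nothing.
It fails at once if A bystander was moved more than 20 mm (distance of any of tool_tin, pencil_tin, bench_block from where it was at the start of the episode above 0.02 m).
It also fails if it takes over 72 s, if anything falls off the work surface, if the arm or the gripper's body presses on something with over 40 N, if the wrist force passes 120 N, or if a joint passes its speed limit or range.

ROBOT

A 7-joint arm with a two-finger parallel gripper is mounted at the origin on the work surface. World frame = base frame: x ahead of the robot, y to its left, z up, the work surface at z = 0. Lengths are in m, angles in rad, forces in N, time in s.
With the tool pointing down it reaches from about 0.4 to 0.925 m from the base axis. Payload 4.1 kg.
Tool frame: the origin (TCP) lies between the finger pads; the fingertips stand 8 mm ahead of it and the grasp point (between the pads) lies 11 mm behind it; z points along the fingers, y is the line along which they close (so a half turn about z gives the same grasp; the last joint's range is limited). The gripper opens to 85 mm and grips with 20 to 120 N. Pads are 22 mm wide; open, the fingers measure 114 mm over their backs; the gripper's body (76 mm by 85 mm) begins 54 mm behind the grasp point. The pads swing forward as they close: fully open they stand 13 mm farther back than shut.
Start: joints at [1.199, 0.398, 0.045, 1.537, -0.019, 1.207, -0.051], TCP at [0.175, -0.626, 0.239] pointing down, gripper open.
Joint ranges: [-2.82, 2.82], [-0.49, 2.23], [-1.37, 1.46], [0, 2.46], [-1.36, 4.5], [0.23, 2], [-2.94, 2.94]. Speed limits (rad/s): [2.57, 2.57, 3.14, 3.14, 3.14, 3.14, 3.14].

INTERFACE

Orientations are given as a unit quaternion [w, x, y, z].
In Python, from workcell import ctrl, vision, ticket gives the robot as it stands.
- The arm moves only by the tool drive_tool, never from a script. Its argument "deltas" is a list of rows, each a list of 7 numbers: the turn, a rotation vector about the tool's x, y, z in rad, then the shift along the tool's x, y, z in m, then the opening, from 0 (shut) to 1 (fully open). In form: [[wx, wy, wz, tx, ty, tz, grip], ...]. A call has 1 to 8 rows; each row is the pose to reach, as a shift and turn from the pose commanded when the call began, along the tool's axes at that moment; what a row does not reach only later rows make up. A row lasts 1/12 s, in which the tool goes at most 41.7 mm and 7.16 degrees, less where a joint would pass 70% of its speed; a pose out of reach is approached as far as the arm can. A call with a gripper value outside its range is refused whole. The fingers move at their own pace and stop on an object; "grip_force" is the grip in N (left out, the last holds). Time passes only in rows, so rows that repeat a pose let the fingers close. It gives the time, the measured TCP pose, the force, the opening and the grip force at its end, in the units of the state.
- ctrl.read_state(): the state, without advancing time (a new reading comes with each control period).
- vision.capture(name): name is "scene" or "side" or "wrist"; returns a dict with "frame" (420x560x3 uint8, red, green, blue), "range_z" (420x560 float32, m along the optical axis (not along the pixel's ray), 0 where there is no reading), "fov_y" (degrees; the focal length in pixels is half the picture's height over the tangent of half this angle, whatever the lens; pixels are square), "cx", "cy" (the principal point, pixels), "rvec" (rotation vector, rad) and "tvec" (3), from world to camera coordinates, as OpenCV has them. Camera axes: x right, y down, z forward; pixel columns grow to the right and rows downward; lengths in m; the calibration is good to about 2 mm. A picture is of the moment at which its call begins.
- ticket.hand_in(): hands the job in; it is judged then, once.
The state is a dict: "t": time; "joint_pos": joint angles; "qvel": joint speeds; "joint_torque": joint torques, N m; "eef_pos": TCP position; "orientation": TCP orientation; "ft_force": force on the tool from outside, world axes, zero at the start; "ft_torque": the same for the moment, N m; "opening": opening from 0.0 (shut) to 1.0 (fully open); "gripper_force": force on a finger pad.
Only numpy, scipy, OpenCV 4.12 (cv2) and the standard library are available. Lean on these libraries where they do the work, as an engineer would, in place of code of your own. Each camera call takes 0.05 s, during which the arm holds its last target. There are 200 camera calls.

## Working session

There is one attempt and no reset: what is moved stays moved. The work goes in short steps, Python scripts to look and compute and a tool call to move; the robot and the scene stay as the last step left them, time stands still between calls to the robot, and variables do not carry over. Pictures are saved under pics/ and viewed, at most 10 in all, crops included, and the job is handed in when it is done.

Besides the shell and the picture viewer there is one more tool, called after "Emit:" as name(argument=value, ...) on one line, values as JSON. drive_tool: Moves the arm, as the interface text tells. Its arguments: {"type":"object","properties":{"deltas":{"type":"array","items":{"type":"array","items":{"type":"number"}}},"grip_force":{"type":"number"}},"required":["deltas"]}

```bash
mkdir -p pics; ls; cat > h.py <<'E'
import numpy as np, cv2
from workcell import ctrl, vision, ticket
from scipy.spatial.transform import Rotation as R
def cap(n):
    d=vision.capture(n); return d
def K(d):
    f=d['frame'].shape[0]/2/np.tan(np.radians(d['fov_y'])/2); return f,d['cx'],d['cy']
def cloud(d):
    f,cx,cy=K(d); z=d['range_z'].astype(float); v,u=np.indices(z.shape)
    P=np.stack([(u-cx)/f*z,(v-cy)/f*z,z],-1)
    M=cv2.Rodrigues(np.array(d['rvec'],float))[0]
    W=(P-np.array(d['tvec']).ravel())@M
    W[z==0]=np.nan
    return W
def proj(d,p):
    f,cx,cy=K(d); M=cv2.Rodrigues(np.array(d['rvec'],float))[0]
    c=np.atleast_2d(p)@M.T+np.array(d['tvec']).ravel()
    return np.stack([c[:,0]/c[:,2]*f+cx,c[:,1]/c[:,2]*f+cy],-1)
def save(d,name,crop=None,s=1):
    im=d['frame'][:,:,::-1]
    if crop: a,b,c,e=crop; im=im[b:e,a:c]
    cv2.imwrite('pics/'+name,cv2.resize(im,None,fx=s,fy=s,interpolation=cv2.INTER_CUBIC))
def tcp():
    s=ctrl.read_state(); q=np.array(s['orientation']); return np.array(s['eef_pos']),R.from_quat(q[[1,2,3,0]]),s
def todelta(p,Rt):
    "delta (tool axes) from present measured pose to world pose p, rotation Rt"
    p0,R0,s=tcp(); return np.r_[(R0.inv()*Rt).as_rotvec(), R0.inv().apply(np.array(p)-p0)]
E
python3 - <<'E'
from h import *
ims=[]
for n in('scene','side'):
    d=cap(n); np.savez(n+'0.npz',**d); ims.append(d); save(d,n+'0.png',s=1.4)
print(tcp()[0],tcp()[1].as_matrix().round(3),tcp()[2]['t'])
for d in ims: print(d['fov_y'],d['cx'],d['cy'],-cv2.Rodrigues(np.array(d['rvec'],float))[0].T@np.array(d['tvec']).ravel())
E
```

```text
pics
[ 0.17501316 -0.62539962  0.23836151] [[ 0.963  0.27  -0.001]
 [ 0.27  -0.963  0.002]
 [-0.    -0.002 -1.   ]] 0.1
54.72696681516955 282.1074714681891 211.3589290114037 [ 1.08889092 -0.67895239  0.96645809]
51.91759369540618 269.8083465156934 213.45114252510916 [0.1591921  0.7339141  1.13868172]
```

View pics/scene0.png

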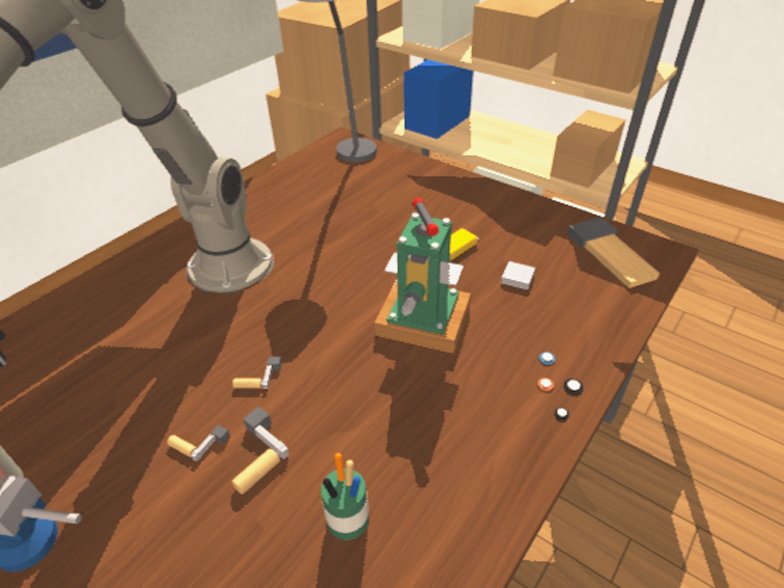

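View pics/side0.png

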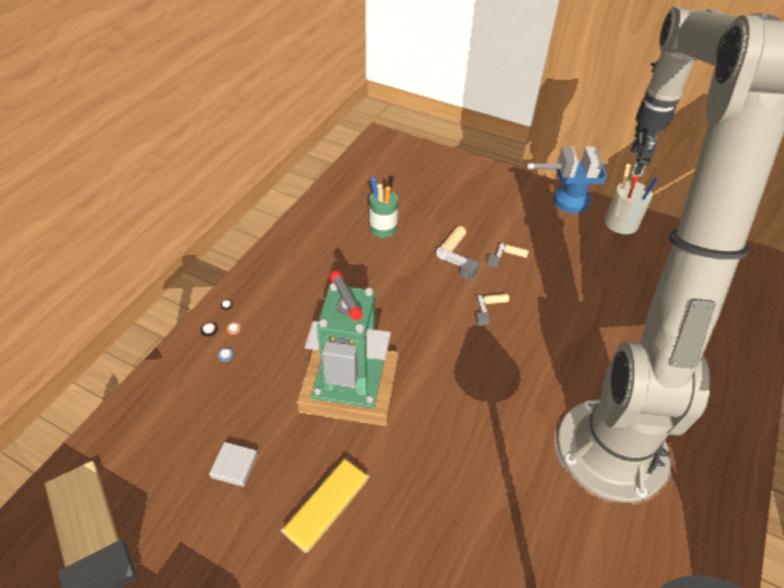

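The three crank look-alikes in the scene picture are: the large one (hub at (258,420), arm to (284,450), grip at (256,472)), a small one at (260,378), and a small one at (200,443). The large one, about 1.5 times the others, is the one meant. The mill is at (425,280), its T-handle knobs are at (418,203) and (432,230), and the crank-end shaft at (408,305) faces the camera.

```bash
cat > m.py <<'E'
from h import *
from sklearn import __version__ if False else None
E
cat > m.py <<'E'
from h import *
D={n:dict(np.load(n+'0.npz')) for n in('scene','side')}
C={n:cloud({**D[n],'fov_y':float(D[n]['fov_y'])}) for n in D}
for n in D:
    W=C[n]; F=D[n]['frame'].astype(int)
    ok=np.isfinite(W[...,2])
    def at(u,v): 
        u,v=int(u/1.4),int(v/1.4); return np.nanmedian(W[v-1:v+2,u-1:u+2].reshape(-1,3),0).round(3)
    pts=dict(scene=dict(hub=(258,418),armend=(284,450),grip0=(240,485),grip1=(273,460),small1=(260,378),small2=(200,443),tin=(345,500),yel=(462,243),blk=(518,274),shaft=(408,308),knobA=(418,203),knobB=(432,230),bench=(300,550)),
      side=dict(hub=(470,269),armend=(442,254),grip0=(462,232),grip1=(446,247),small1=(482,318),small2=(495,260),tin=(384,215),yel=(325,505),blk=(234,462),knobA=(336,277),knobB=(356,313),bench=(500,450)))[n]
    for k,p in pts.items(): print(n,k,at(*p))
    red=(F[...,0]>150)&(F[...,1]<60)&(F[...,2]<60)&ok&(W[...,2]>.27)&(W[...,2]<.34)&(W[...,0]>.1)
    nc,l=cv2.connectedComponents(red.astype(np.uint8))
    for i in range(1,nc):
        if (l==i).sum()>8: print('red',W[l==i].mean(0).round(4),(l==i).sum())
    top=ok&(abs(W[...,2]-.267)<.004)&(W[...,0]>.3)
    g=top&(F[...,1]>F[...,0]+15); 
    print('housing top',cv2.minAreaRect(W[g][:,:2].astype(np.float32)*1000))
    # block top
    b=ok&(abs(W[...,2]-.045)<.005)&(W[...,0]>.3)&(F[...,0]>F[...,2]+50)&(abs(W[...,:2]-W[g][:,:2].mean(0)).max(-1)<.16)
    print('block top',cv2.minAreaRect(W[b][:,:2].astype(np.float32)*1000), b.sum())
    t=W[ok&(W[...,2]>.003)&(W[...,2]<.06)]
E
python3 m.py; python3 - <<'E'
import sys; sys.path.insert(0,'.')
from h import *
d=dict(np.load('scene0.npz')); save(d,'/../pics/s_crank.png',(110,240,280,400),3) ; 
E
```

```text
scene hub [ 0.454 -0.314  0.032]
scene armend [ 0.545 -0.336  0.029]
scene grip0 [ 0.535 -0.434  0.031]
scene grip1 [ 0.544 -0.361  0.027]
scene small1 [ 0.357 -0.229  0.003]
scene small2 [ 0.382 -0.413  0.001]
scene tin [ 0.739 -0.373  0.11 ]
scene yel [0.477 0.417 0.029]
scene blk [0.659 0.396 0.023]
scene shaft [0.593 0.004 0.165]
scene knobA [0.517 0.142 0.314]
scene knobB [0.59  0.086 0.311]
scene bench [ 0.691 -0.447 -0.   ]
red [0.5073 0.1462 0.3105] 12
red [0.5894 0.089  0.3094] 43
housing top ((551.0509033203125, 121.97863006591797), (90.8207015991211, 115.22005462646484), 18.330223083496094)
block top ((548.5517578125, 128.12530517578125), (190.85308837890625, 169.863037109375), 18.703123092651367) 667
side hub [ 0.447 -0.299  0.031]
side armend [ 0.535 -0.327  0.02 ]
side grip0 [ 0.519 -0.428  0.027]
side grip1 [ 0.533 -0.35   0.028]
side small1 [ 0.36  -0.177  0.021]
side small2 [ 0.406 -0.377  0.02 ]
side tin [ 0.704 -0.328  0.083]
side yel [0.45  0.387 0.028]
side blk [0.655 0.399 0.021]
side knobA [0.583 0.099 0.314]
side knobB [0.508 0.157 0.314]
side bench [ 0.202  0.11  -0.001]
housing top ((549.6145629882812, 123.36273956298828), (89.36101531982422, 110.69105529785156), 18.846267700195312)
block top ((548.1091918945312, 129.96389770507812), (190.02792358398438, 167.9559783935547), 18.594844818115234) 940
```

View pics/s_crank.png

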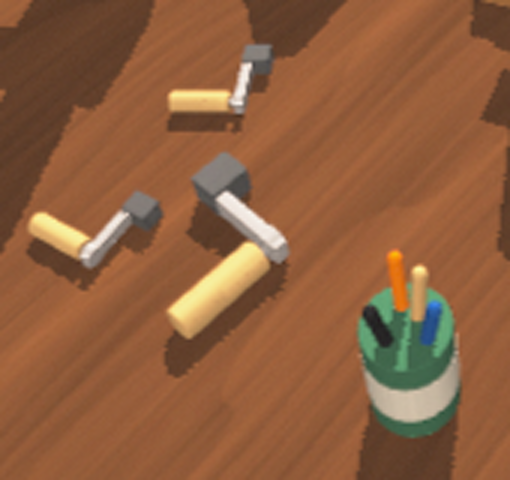

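The enlarged crop confirms the large crank: hub at (220,180), arm to (280,245), sleeve at (220,290), about 1.6 times the size of the two small ones. The mill is at about (0.55, 0.1225) with yaw 18.6°. The bar lies at about -36°. I'm setting out for above the T-handle.

Emit:
drive_tool(deltas=[[0, 0, -2.24, 0.563, -0.619, -0.18, 1], [0, 0, -2.24, 0.563, -0.619, -0.18, 1], [0, 0, -2.24, 0.563, -0.619, -0.18, 1], [0, 0, -2.24, 0.563, -0.619, -0.18, 1], [0, 0, -2.24, 0.563, -0.619, -0.18, 1], [0, 0, -2.24, 0.563, -0.619, -0.18, 1], [0, 0, -2.24, 0.563, -0.619, -0.18, 1], [0, 0, -2.24, 0.563, -0.619, -0.18, 1]])

```text
t: 0.77
eef_pos: [0.3216, -0.3326, 0.3095]
orientation: [-0.0, 0.802, 0.597, -0.0]
ft_force: [1.1, 0.2, -0.5]
opening: 0.998
gripper_force: 0.0
```

```bash
cat >> h.py <<'E'
def yawdown(deg):  # tool pointing down, tool x at world angle deg
    a=np.radians(deg); x=np.array([np.cos(a),np.sin(a),0]); z=np.array([0,0,-1.]); return R.from_matrix(np.stack([x,np.cross(z,x),z],1))
E
python3 - <<'E'
from h import *
print(todelta([.55,.1225,.42],yawdown(144)).round(3)); s=tcp()[2]; print(s['t'],np.round(s['joint_pos'],2),tcp()[0],tcp()[1].as_matrix()[:,0])
d=dict(np.load('scene0.npz'));W=cloud(d)
for u,v in((357,150),(345,80),(335,20),(310,4)): print(W[int(v/1.4),int(u/1.4)])
E
```

```text
[-0.    -0.    -1.234  0.502  0.088 -0.111]
0.7667 [ 0.96  0.02 -0.26  1.85  0.    1.27  0.41] [ 0.32161495 -0.33258922  0.30949938] [ 2.87750184e-01  9.57705490e-01 -1.59242227e-04]
[-0.10433499  0.6681013   0.01892967]
[-0.16123279  0.69408488  0.24118233]
[-0.14109163  0.64955205  0.43989705]
[-0.83273661  1.2447517   0.24986598]
```

Emit:
drive_tool(deltas=[[0, 0, -1.234, 0.502, 0.088, -0.111, 1], [0, 0, -1.234, 0.502, 0.088, -0.111, 1], [0, 0, -1.234, 0.502, 0.088, -0.111, 1], [0, 0, -1.234, 0.502, 0.088, -0.111, 1], [0, 0, -1.234, 0.502, 0.088, -0.111, 1], [0, 0, -1.234, 0.502, 0.088, -0.111, 1], [0, 0, -1.234, 0.502, 0.088, -0.111, 1], [0, 0, -1.234, 0.502, 0.088, -0.111, 1]])

```text
t: 1.43
eef_pos: [0.4694, -0.0427, 0.3806]
orientation: [0.0, 0.418, 0.908, -0.0]
ft_force: [0.2, -0.1, -0.4]
opening: 1.0
gripper_force: 0.0
```

```bash
python3 - <<'E'
from h import *
print(todelta([.55,.1225,.42],yawdown(144)).round(3)); s=tcp()[2]; print(s['t'],np.round(s['joint_pos'],2),tcp()[0])
E
```

```text
[-0.001  0.    -0.235  0.073  0.169 -0.039]
1.4333 [ 0.61  0.01 -0.61  1.71  0.01  1.43  0.71] [ 0.46941498 -0.04267908  0.38064999]
```

Emit:
drive_tool(deltas=[[0, 0, -0.235, 0.073, 0.169, -0.039, 1], [0, 0, -0.235, 0.073, 0.169, -0.039, 1], [0, 0, -0.235, 0.073, 0.169, -0.039, 1], [0, 0, -0.235, 0.073, 0.169, -0.039, 1], [0, 0, -0.235, 0.073, 0.169, -0.039, 1], [0, 0, -0.235, 0.073, 0.169, -0.039, 1]])

```text
t: 1.93
eef_pos: [0.5516, 0.1267, 0.4194]
orientation: [-0.001, 0.307, 0.952, 0.002]
ft_force: [-0.8, 0.8, 0.3]
opening: 1.0
gripper_force: 0.0
```

```bash
cat > bar.py <<'E'
from h import *
def bar(d,show=True):
    W=cloud(d);F=d['frame'].astype(int);ok=np.isfinite(W[...,2])
    red=(F[...,0]>110)&(F[...,1]<.4*F[...,0])&(F[...,2]<.4*F[...,0])&ok&(W[...,2]>.285)&(W[...,2]<.335)
    nc,l=cv2.connectedComponents(red.astype(np.uint8)); c=[]
    for i in range(1,nc):
        if (l==i).sum()>5: c.append(W[l==i].mean(0)); print('red',c[-1].round(4),(l==i).sum())
    if len(c)==2: e=c[0]-c[1]; print('mid',((c[0]+c[1])/2).round(4),'ang',np.degrees(np.arctan2(e[1],e[0]))%180)
E
python3 - <<'E'
from bar import *
d=cap('wrist'); np.savez('w1.npz',**d); bar(d); save(d,'w1.png',s=1.2)
print(todelta([.55,.1225,.42],yawdown(144)).round(3)); s=tcp()[2]; print(s['t'],np.round(s['joint_pos'],2),tcp()[0])
E
```

```text
red [0.5108 0.154  0.3144] 547
red [0.5867 0.0958 0.3143] 417
mid [0.5487 0.1249 0.3144] ang 142.50856446887363
[ 0.001 -0.002  0.     0.    -0.001 -0.001]
1.9833 [ 0.33  0.22 -0.77  1.44  0.15  1.54  0.51] [0.55114029 0.12331475 0.41891328]
```

View pics/w1.png

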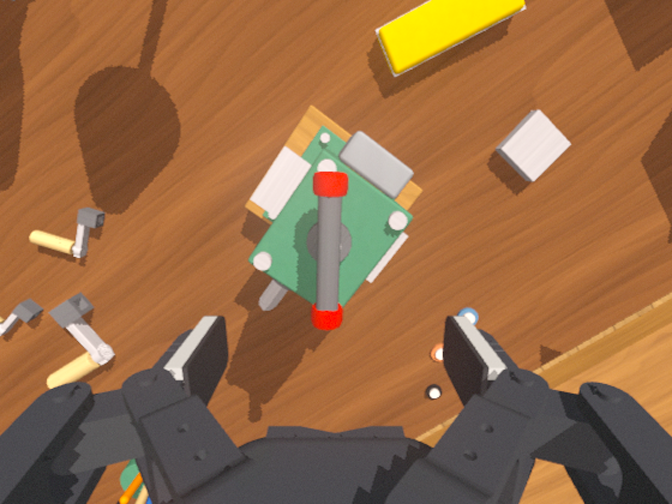

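The wrist view shows the bar with knobs at (330,183) and (327,317), upright between the open fingers, so the tool is aligned within about 1°. I'm going down to grip it.

Emit:
drive_tool(deltas=[[0, 0, 0.015, 0.001, 0.001, 0.04, 1], [0, 0, 0.015, 0.001, 0.001, 0.08, 1], [0, 0, 0.015, 0.001, 0.001, 0.115, 1], [0, 0, 0.015, 0.001, 0.001, 0.125, 1], [0, 0, 0.015, 0.001, 0.001, 0.125, 1], [0, 0, 0.015, 0.001, 0.001, 0.125, 0], [0, 0, 0.015, 0.001, 0.001, 0.125, 0], [0, 0, 0.015, 0.001, 0.001, 0.125, 0]], grip_force=70)

```text
t: 2.65
eef_pos: [0.5523, 0.1221, 0.2969]
orientation: [0.002, 0.319, 0.948, 0.001]
ft_force: [-0.1, -0.0, 0.4]
opening: 0.6
gripper_force: 0.0
```

Emit:
drive_tool(deltas=[[0, 0, 0, 0, 0, 0, 0], [0, 0, 0, 0, 0, 0, 0], [0, 0, 0, 0, 0, 0, 0], [0, 0, 0.02, 0, 0, 0, 0], [0, 0, 0.04, 0, 0, 0, 0]])

```text
t: 3.07
eef_pos: [0.5511, 0.1215, 0.2954]
orientation: [0.001, 0.338, 0.941, -0.0]
ft_force: [-1.1, -1.3, 5.9]
opening: 0.172
gripper_force: 69.6
```

```bash
cat > st.py <<'E'
from h import *
p,r,s=tcp(); m=r.as_matrix()
print('t',s['t'],'p',p.round(4),'xang',np.degrees(np.arctan2(m[1,0],m[0,0])).round(2),'zax',m[:,2].round(3),'F',np.round(s['ft_force'],1),'T',np.round(s['ft_torque'],2),'op',round(s['opening'],3),s['gripper_force'],'q',np.round(s['joint_pos'],2))
E
python3 st.py
```

```text
t 3.0667 p [0.5511 0.1215 0.2954] xang 140.46 zax [ 0.001 -0.001 -1.   ] F [-1.1 -1.3  5.9] T [-0.33  0.4   0.17] op 0.172 69.5967185497284 q [ 0.33  0.27 -0.76  1.65  0.19  1.3   0.42]
```

Emit:
drive_tool(deltas=[[0, 0, 0.12, 0, -0.0003, 0, 0], [0, 0, 0.24, 0.0001, -0.0006, 0, 0], [0, 0, 0.36, 0.0002, -0.0009, 0, 0], [0, 0, 0.48, 0.0003, -0.0012, 0, 0], [0, 0, 0.6, 0.0005, -0.0015, 0, 0], [0, 0, 0.72, 0.0006, -0.0017, 0, 0], [0, 0, 0.84, 0.0009, -0.0019, 0, 0], [0, 0, 0.96, 0.0011, -0.0021, 0, 0]])

```text
t: 3.73
eef_pos: [0.5485, 0.1204, 0.2951]
orientation: [0.0, 0.736, 0.677, -0.001]
ft_force: [-1.5, -2.3, 5.0]
opening: 0.176
gripper_force: 69.4
```

```bash
python3 st.py
```

```text
t 3.7333 p [0.5485 0.1204 0.2951] xang 85.18 zax [-0.    -0.001 -1.   ] F [-1.5 -2.3  5. ] T [-0.34  0.57  0.21] op 0.176 69.36922073364258 q [ 0.22  0.24 -0.61  1.66  0.15  1.28 -0.51]
```

Emit:
drive_tool(deltas=[[0, 0, 0.12, 0, -0.0003, 0, 0], [0, 0, 0.24, 0.0001, -0.0006, 0, 0], [0, 0, 0.36, 0.0002, -0.0009, 0, 0], [0, 0, 0.48, 0.0003, -0.0012, 0, 0], [0, 0, 0.6, 0.0005, -0.0015, 0, 0], [0, 0, 0.72, 0.0006, -0.0017, 0, 0], [0, 0, 0.84, 0.0009, -0.0019, 0, 0]])

```text
t: 4.32
eef_pos: [0.5463, 0.1216, 0.2948]
orientation: [0.0, 0.948, 0.318, -0.001]
ft_force: [-2.2, -1.1, 3.5]
opening: 0.171
gripper_force: 69.3
```

```bash
python3 st.py
```

```text
t 4.3167 p [0.5463 0.1216 0.2948] xang 37.06 zax [-0.001 -0.001 -1.   ] F [-2.2 -1.1  3.5] T [-0.26  0.6   0.21] op 0.171 69.32348012924194 q [ 0.12  0.23 -0.5   1.67  0.11  1.28 -1.32]
```

Emit:
drive_tool(deltas=[[0, 0, 0.08, 0, -0.0002, 0, 0], [0, 0, 0.16, 0, -0.0004, 0, 0], [0, 0, 0.24, 0.0001, -0.0006, 0, 0], [0, 0, 0.32, 0.0002, -0.0008, 0, 0], [0, 0, 0.4, 0.0003, -0.001, 0, 0]])

```text
t: 4.73
eef_pos: [0.546, 0.1225, 0.2948]
orientation: [0.001, 0.992, 0.126, -0.0]
ft_force: [-3.9, -3.0, 3.7]
opening: 0.174
gripper_force: 91.6
```

```bash
python3 st.py
```

```text
t 4.7333 p [0.546  0.1225 0.2948] xang 14.53 zax [-0.001 -0.002 -1.   ] F [-3.9 -3.   3.7] T [-0.27 -0.53  2.33] op 0.174 91.57525043003261 q [ 0.08  0.22 -0.45  1.67  0.1   1.28 -1.71]
```

Emit:
drive_tool(deltas=[[0, 0, 0.02, 0, 0, 0, 0], [0, 0, 0.02, 0, 0, 0, 0], [0, 0, 0.02, 0, 0, 0, 0]])

```text
t: 4.98
eef_pos: [0.5467, 0.1228, 0.2948]
orientation: [0.0, 0.993, 0.118, 0.0]
ft_force: [-0.4, -1.9, 4.6]
opening: 0.179
gripper_force: 96.8
```

```bash
python3 st.py; python3 - <<'E'
from bar import *
for n in('scene','side'): bar(cap(n))
E
```

```text
t 4.9833 p [0.5467 0.1228 0.2948] xang 13.51 zax [ 0.001 -0.001 -1.   ] F [-0.4 -1.9  4.6] T [-0.41  0.25  1.38] op 0.179 96.79321490228176 q [ 0.08  0.22 -0.45  1.67  0.1   1.27 -1.72]
red [0.5063 0.1024 0.3106] 33
red [0.5982 0.1331 0.3102] 43
mid [0.5523 0.1177 0.3104] ang 18.465795813071992
red [0.5932 0.1437 0.3105] 50
red [0.5009 0.1117 0.3101] 49
mid [0.5471 0.1277 0.3103] ang 19.103225245130517
```

Emit:
drive_tool(deltas=[[0, 0, -0.12, 0, 0.0003, 0, 0], [0, 0, -0.24, 0.0001, 0.0006, 0, 0], [0, 0, -0.36, 0.0002, 0.0009, 0, 0], [0, 0, -0.48, 0.0003, 0.0012, 0, 0], [0, 0, -0.6, 0.0005, 0.0015, 0, 0], [0, 0, -0.72, 0.0006, 0.0017, 0, 0], [0, 0, -0.84, 0.0009, 0.0019, 0, 0], [0, 0, -0.96, 0.0011, 0.0021, 0, 0]])

```text
t: 5.75
eef_pos: [0.5478, 0.1209, 0.295]
orientation: [-0.001, 0.827, 0.562, -0.0]
ft_force: [-3.7, -0.9, 6.5]
opening: 0.175
gripper_force: 69.7
```

Emit:
drive_tool(deltas=[[0, 0, -0.12, 0, 0.0003, 0, 0], [0, 0, -0.24, 0.0001, 0.0006, 0, 0], [0, 0, -0.36, 0.0002, 0.0009, 0, 0], [0, 0, -0.48, 0.0003, 0.0012, 0, 0], [0, 0, -0.6, 0.0005, 0.0015, 0, 0], [0, 0, -0.65, 0.0005, 0.0016, 0, 0], [0, 0, -0.65, 0.0005, 0.0016, 0, 0]])

```text
t: 6.33
eef_pos: [0.5496, 0.1208, 0.2952]
orientation: [-0.001, 0.605, 0.796, 0.0]
ft_force: [-3.5, -1.8, 7.4]
opening: 0.175
gripper_force: 70.0
```

```bash
python3 st.py; python3 - <<'E'
from bar import *
for n in('scene','side'): bar(cap(n))
E
```

```text
t 6.3333 p [0.5496 0.1208 0.2952] xang 105.48 zax [-0.001  0.001 -1.   ] F [-3.5 -1.8  7.4] T [-0.35  0.64  0.17] op 0.175 70.0216019153595 q [ 0.25  0.25 -0.66  1.66  0.16  1.29 -0.16]
red [0.5658 0.0731 0.3099] 53
red [0.5335 0.172  0.3106] 62
```

The bar stands at 108.1°, which is 89.5° off the stop. I'm releasing and rising.

Emit:
drive_tool(deltas=[[0, 0, 0, 0, 0, 0, 0.5], [0, 0, 0, 0, 0, 0, 1], [0, 0, 0, 0, 0, 0, 1], [0, 0, 0, 0, 0, 0, 1], [0, 0, 0, 0, 0, 0, 1], [0, 0, 0, 0, 0, -0.04, 1], [0, 0, 0, 0, 0, -0.08, 1], [0, 0, 0, 0, 0, -0.1, 1]])

```text
t: 7.1
eef_pos: [0.5508, 0.1217, 0.3986]
orientation: [0.002, 0.605, 0.796, 0.002]
ft_force: [0.4, 1.4, 0.6]
opening: 0.998
gripper_force: 0.0
```

```bash
python3 st.py; python3 - <<'E'
from bar import *
for n in('scene','wrist'): bar(cap(n))
d=dict(np.load('w1.npz')); M=cv2.Rodrigues(d['rvec'])[0]; c=-M.T@d['tvec'].ravel()
print(d['fov_y'],c)
Rt=yawdown(144); p=np.array([.5511,.1233,.4189])
print('cam in tool pos',Rt.inv().apply(c-p).round(3),'axes(cols x,y,z)\n',(Rt.as_matrix().T@M.T).round(3))
E
```

```text
t 7.1 p [0.5508 0.1217 0.3986] xang 105.57 zax [ 0.005  0.002 -1.   ] F [0.4 1.4 0.6] T [ 0.08 -0.09  0.  ] op 0.998 0.0 q [ 0.26  0.21 -0.67  1.48  0.13  1.49 -0.14]
red [0.541  0.1692 0.3132] 25
red [0.5656 0.0732 0.31  ] 54
mid [0.5533 0.1212 0.3116] ang 104.3927166405236
red [0.5357 0.1711 0.3143] 622
red [0.5625 0.0793 0.3139] 470
mid [0.5491 0.1252 0.3141] ang 106.2817570459328
69.0947478829221 [0.4939748  0.1685673  0.55488292]
cam in tool pos [ 0.073  0.003 -0.136] axes(cols x,y,z)
 [[ 0.003 -0.96  -0.28 ]
 [ 1.     0.001  0.006]
 [-0.005 -0.28   0.96 ]]
```

```bash
cat >> h.py <<'E'
YM=np.radians(18.6); OM=np.array([.5495,.1235,0])
mx=np.array([np.cos(YM),np.sin(YM),0]); my=np.array([-np.sin(YM),np.cos(YM),0]); mz=np.array([0,0,1.])
def mill(x,y,z): return OM+x*mx+y*my+z*mz
def tomill(P): return (P-OM)@np.stack([mx,my,mz],1)
E
python3 - <<'E'
from h import *
tgt=mill(0,-.125,.155)
Rt=yawdown(18.6)*R.from_rotvec([.6,0,0])
cz=Rt.apply([-.28,.006,.96]); cam=tgt-.22*cz; p=cam-Rt.apply([.073,.003,-.136])
print('pose',p,'mill',tomill(p)); print('fingers',tomill(p+Rt.apply([0,-.057,.008])),tomill(p+Rt.apply([0,.057,.008])))
print('hi',todelta([p[0],p[1],.40],Rt).round(3)); 
E
```

```text
pose [ 0.59097149 -0.03547127  0.21950449] mill [-0.0114     -0.16389566  0.21950449]
fingers [-0.0114     -0.11233439  0.24508643] [-0.0114     -0.20642265  0.18071719]
hi [ 4.860e-01  4.480e-01  1.471e+00 -1.620e-01 -4.000e-03 -1.000e-03]
```

Emit:
drive_tool(deltas=[[0.486, 0.448, 1.471, -0.162, -0.004, 0, 1], [0.486, 0.448, 1.471, -0.162, -0.004, 0, 1], [0.486, 0.448, 1.471, -0.162, -0.004, 0, 1], [0.486, 0.448, 1.471, -0.162, -0.004, 0, 1], [0.486, 0.448, 1.471, -0.162, -0.004, 0, 1], [0.486, 0.448, 1.471, -0.162, -0.004, 0, 1], [0.486, 0.448, 1.471, -0.162, -0.004, 0, 1], [0.486, 0.448, 1.471, -0.162, -0.004, 0, 1]])

```text
t: 7.87
eef_pos: [0.5896, -0.0363, 0.3928]
orientation: [-0.195, 0.88, 0.431, -0.036]
ft_force: [0.6, 0.3, -0.4]
opening: 0.999
gripper_force: 0.0
```

```bash
python3 st.py; python3 - <<'E'
from h import *
print(todelta([0.591,-.0355,.2195],yawdown(18.6)*R.from_rotvec([.6,0,0])).round(3)); 
E
```

```text
t 7.8667 p [ 0.5896 -0.0363  0.3928] xang 51.04 zax [-0.231  0.313 -0.921] F [ 0.6  0.3 -0.4] T [-0.31 -0.25 -0.01] op 0.999 0.0 q [ 0.43  0.42 -0.43  1.25 -0.15  1.75 -0.66]
[ 0.178  0.177  0.548 -0.017  0.065  0.16 ]
```

Emit:
drive_tool(deltas=[[0.178, 0.177, 0.548, -0.017, 0.065, 0.16, 1], [0.178, 0.177, 0.548, -0.017, 0.065, 0.16, 1], [0.178, 0.177, 0.548, -0.017, 0.065, 0.16, 1], [0.178, 0.177, 0.548, -0.017, 0.065, 0.16, 1], [0.178, 0.177, 0.548, -0.017, 0.065, 0.16, 1], [0.178, 0.177, 0.548, -0.017, 0.065, 0.16, 1], [0.178, 0.177, 0.548, -0.017, 0.065, 0.16, 1]])

```text
t: 8.45
eef_pos: [0.5906, -0.0358, 0.2198]
orientation: [-0.291, 0.943, 0.158, -0.047]
ft_force: [0.4, 0.1, 0.7]
opening: 0.997
gripper_force: 0.0
```

```bash
python3 st.py; python3 - <<'E'
from h import *
d=cap('wrist'); np.savez('w2.npz',**d)
u,v=proj(d,mill(0,-.125,.155))[0]; print(u,v)
a=int(np.clip(u-75,0,410)); b=int(np.clip(v-60,0,300)); print(a,b); save(d,'w2.png',(a,b,a+150,b+120),5)
E
```

```text
t 8.45 p [ 0.5906 -0.0358  0.2198] xang 18.99 zax [-0.181  0.533 -0.827] F [0.4 0.1 0.7] T [-0.53 -0.24 -0.06] op 0.997 0.0 q [ 0.49  0.53 -0.34  1.52 -0.35  1.42 -0.97]
285.86724101268186 210.7668475298065
210 150
```

View pics/w2.png

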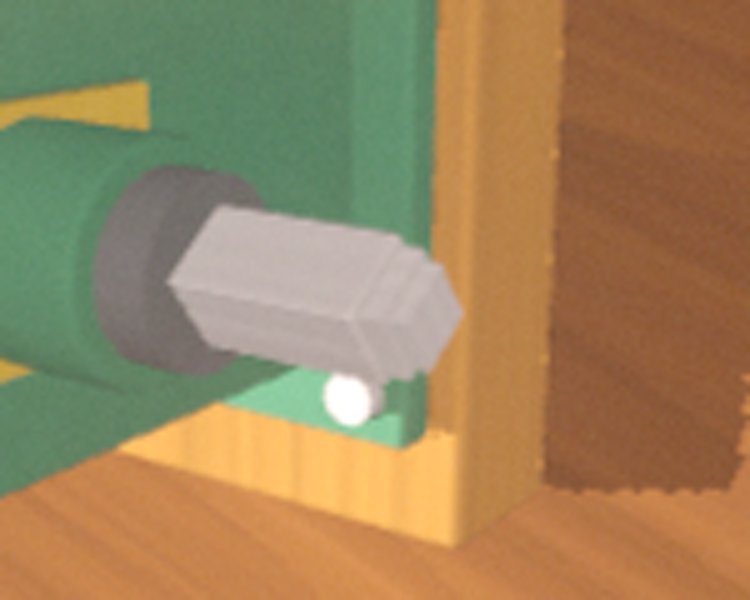

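The close view shows the square end clearly: the ridge between its two visible faces runs from (170,283) to (352,320), the end face is around (445,310), and the collar is at (185,270). I'll fit a 16 mm square to its depth points.

```bash
python3 - <<'E'
from h import *
from scipy.optimize import least_squares
d=dict(np.load('w2.npz')); W=cloud(d); P=tomill(W)
# axis check: yaw from ridge pixels
for u,v in((170,290),(200,270),(300,290),(345,300),(250,320),(340,350),(440,310)): print(u,v,P[150+v//5,210+u//5].round(4))
m=np.isfinite(P[...,0])&(P[...,1]>-.127)&(P[...,1]<-.099)&(abs(P[...,0])<.02)&(abs(P[...,2]-.155)<.018)
Q=P[m]; print(len(Q))
def res(t,Q,h):
    c,s=np.cos(t[2]),np.sin(t[2]); x=Q[:,0]-t[0]-t[3]*(Q[:,1]+.115); z=Q[:,2]-t[1]-t[4]*(Q[:,1]+.115)
    a=c*x-s*z; b=s*x+c*z   # square axes after rotation about +y by theta: x'=(c,-s), z'=(s,c)
    return np.maximum(abs(a),abs(b))-h
for th in np.radians([45,55,65,75]):
    r=least_squares(res,[0,.155,th,0,0],args=(Q,.008),loss='soft_l1',f_scale=.001)
    print(np.degrees(r.x[2])%90,r.x.round(4),np.abs(r.fun).mean())
E
```

```text
170 290 [-0.0003 -0.0951  0.166 ]
200 270 [ 0.0033 -0.1001  0.165 ]
300 290 [ 0.0029 -0.1174  0.164 ]
345 300 [ 0.0027 -0.1253  0.1642]
250 320 [-0.0035 -0.1077  0.1629]
340 350 [-0.0059 -0.1223  0.1609]
440 310 [ 0.0005 -0.1346  0.1541]
931
53.30177905698957 [-2.000e-04  1.554e-01  9.303e-01  2.700e-03 -3.300e-03] 0.0003153035770702973
53.30177776076127 [-2.000e-04  1.554e-01  9.303e-01  2.700e-03 -3.300e-03] 0.0003153035784752328
53.301782751275226 [-2.000e-04  1.554e-01  9.303e-01  2.700e-03 -3.300e-03] 0.00031530357305395814
53.30178106999136 [-2.000e-04  1.554e-01  9.303e-01  2.700e-03 -3.300e-03] 0.00031530357487975297
```

```bash
python3 - <<'E'
from h import *
print(todelta([0.489,-.33,.22],yawdown(-13)).round(3)); 
E
```

```text
[-0.582  0.161  0.545 -0.194  0.203 -0.137]
```

Emit:
drive_tool(deltas=[[-0.582, 0.161, 0.545, -0.194, 0.203, -0.137, 1], [-0.582, 0.161, 0.545, -0.194, 0.203, -0.137, 1], [-0.582, 0.161, 0.545, -0.194, 0.203, -0.137, 1], [-0.582, 0.161, 0.545, -0.194, 0.203, -0.137, 1], [-0.582, 0.161, 0.545, -0.194, 0.203, -0.137, 1], [-0.582, 0.161, 0.545, -0.194, 0.203, -0.137, 1], [-0.582, 0.161, 0.545, -0.194, 0.203, -0.137, 1], [-0.582, 0.161, 0.545, -0.194, 0.203, -0.137, 1]])

```text
t: 9.17
eef_pos: [0.4875, -0.332, 0.2233]
orientation: [0.003, 0.994, -0.114, 0.001]
ft_force: [-0.4, -0.3, -0.1]
opening: 1.0
gripper_force: 0.0
```

Emit:
drive_tool(deltas=[[0, 0, 0, 0, 0, 0, 1], [0, 0, 0, 0, 0, 0, 1]])

```text
t: 9.33
eef_pos: [0.4886, -0.3305, 0.222]
orientation: [0.001, 0.993, -0.114, 0.001]
ft_force: [0.6, 0.2, -0.4]
opening: 0.998
gripper_force: 0.0
```

```bash
python3 st.py; python3 - <<'E'
from h import *
d=cap('wrist'); np.savez('w3.npz',**d); save(d,'w3.png',s=1.4)
E
```

```text
t 9.3333 p [ 0.4886 -0.3305  0.222 ] xang -13.1 zax [ 0.002 -0.002 -1.   ] F [ 0.6  0.2 -0.4] T [ 0.01  0.02 -0.  ] op 0.998 0.0 q [ 0.56  0.3  -0.05  1.71  0.02  1.13 -1.29]
```

View pics/w3.png

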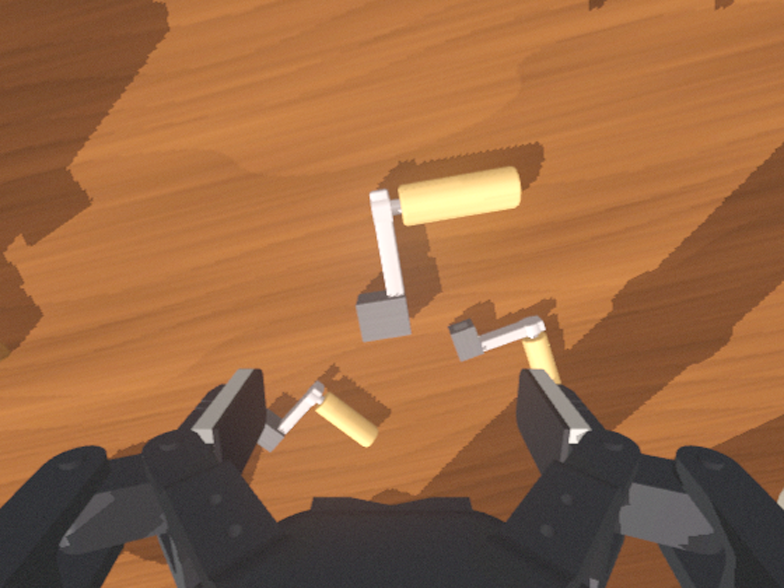

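The big crank is seen from above: hub top around (383,316), arm from (395,292) to (380,195), sleeve from (400,203) to (518,187). The small ones lie at (500,340) and (315,410).

```bash
python3 - <<'E'
from h import *
d=dict(np.load('w3.npz')); W=cloud(d); F=d['frame'].astype(int)
v,u=np.indices(F.shape[:2]); u=u*1.4; v=v*1.4
def rect(m,n):
    Q=W[m]; print(n,len(Q),Q.mean(0).round(4),cv2.minAreaRect((Q[:,:2]*1000).astype(np.float32)))
g=abs(W[...,2]-.032)<.005
hub=g&(u>350)&(u<415)&(v>290)&(v<345)&(F.max(-1)<150); rect(hub,'hub')
arm=(abs(W[...,2]-.028)<.005)&(u>365)&(u<412)&(v>185)&(v<290)&(F.max(-1)-F.min(-1)<40); rect(arm,'arm')
sl=(W[...,2]>.02)&(u>395)&(u<530)&(v>155)&(v<230)&(F[...,0]>F[...,2]+50); rect(sl,'sleeve')
E
```

```text
hub 60 [ 0.4648 -0.3191  0.0299] ((464.86419677734375, -318.15545654296875), (40.71549987792969, 11.134815216064453), 69.42426300048828)
arm 928 [ 0.511  -0.3322  0.0289] ((508.96966552734375, -334.8939208984375), (20.498823165893555, 78.97506713867188), 85.70357513427734)
sleeve 2457 [ 0.5309 -0.3931  0.0295] ((530.0006103515625, -393.0233154296875), (90.88241577148438, 30.64371109008789), 86.26720428466797)
```

Emit:
drive_tool(deltas=[[0, 0, -0.08, 0.002, 0, 0.04, 1], [0, 0, -0.159, 0.0037, -0.0004, 0.08, 1], [0, 0, -0.159, 0.0037, -0.0004, 0.12, 1], [0, 0, -0.159, 0.0037, -0.0004, 0.16, 1], [0, 0, -0.159, 0.0037, -0.0004, 0.19, 1], [0, 0, -0.159, 0.0037, -0.0004, 0.205, 1], [0, 0, -0.159, 0.0037, -0.0004, 0.209, 1], [0, 0, -0.159, 0.0037, -0.0004, 0.209, 1]])

```text
t: 10.05
eef_pos: [0.4915, -0.3285, 0.0098]
orientation: [-0.001, 0.999, -0.034, -0.001]
ft_force: [0.5, 0.3, 0.2]
opening: 0.999
gripper_force: 0.0
```

Emit:
drive_tool(deltas=[[0, 0, 0, 0, 0, 0, 0], [0, 0, 0, 0, 0, 0, 0], [0, 0, 0, 0, 0, 0, 0], [0, 0, 0, 0, 0, 0, 0], [0, 0, 0, 0, 0, 0, 0], [0, 0, 0, 0, 0, 0, 0]], grip_force=90)

```text
t: 10.55
eef_pos: [0.4906, -0.3309, 0.0111]
orientation: [0.0, 0.999, -0.035, -0.001]
ft_force: [-2.3, 5.6, 18.0]
opening: 0.149
gripper_force: 64.5
```

```bash
python3 st.py
```

```text
t 10.55 p [ 0.4906 -0.3309  0.0111] xang -4.03 zax [-0.002 -0.001 -1.   ] F [-2.3  5.6 18. ] T [1.47 0.82 0.32] op 0.149 64.45239543914795 q [ 0.58  0.56 -0.07  1.86  0.06  0.72 -1.17]
```

Emit:
drive_tool(deltas=[[0, 0, 0, 0, 0, -0.02, 0], [0, 0, 0, 0, 0, -0.06, 0], [0, 0, 0, 0, 0, -0.1, 0], [0, 0, 0, 0, 0, -0.14, 0], [0, 0, 0, 0, 0, -0.18, 0], [0, 0, 0, 0, 0, -0.2, 0], [0, 0, 0, 0, 0, -0.2, 0]])

```text
t: 11.13
eef_pos: [0.4933, -0.3321, 0.2154]
orientation: [0.003, 0.999, -0.035, 0.003]
ft_force: [0.9, -1.1, -4.8]
opening: 0.144
gripper_force: 88.9
```

```bash
cat > crank.py <<'E'
from h import *
OFF=np.array([.0414,-.013,-.005]) # TCP in crank
CR=R.from_rotvec([0,0,YM])*R.from_rotvec([0,-np.radians(36.7),0])
TR=CR*R.from_rotvec([np.pi,0,0])
def tcpfor(y,dx=0,dz=0): return mill(-.0002+dx,y,.1554+dz)+CR.apply(OFF)
E
python3 st.py; python3 - <<'E'
from crank import *
d=cap('wrist'); np.savez('w4.npz',**d); save(d,'w4.png',s=1.4)
print(tcpfor(-.24),todelta(tcpfor(-.24),TR).round(3))
W=cloud(d); p,r,s=tcp(); T=r.inv().apply((W-p).reshape(-1,3)).reshape(W.shape)
np.save('T4.npy',T)
E
```

```text
t 11.1333 p [ 0.4933 -0.3321  0.2154] xang -4.05 zax [ 0.006 -0.005 -1.   ] F [ 0.9 -1.1 -4.8] T [-0.03 -0.1   0.07] op 0.144 88.89769077301025 q [ 0.58  0.31 -0.08  1.71  0.03  1.11 -1.15]
[ 0.66429896 -0.10480873  0.1761328 ] [ 0.129  0.632 -0.381  0.156 -0.238  0.035]
```

View pics/w4.png

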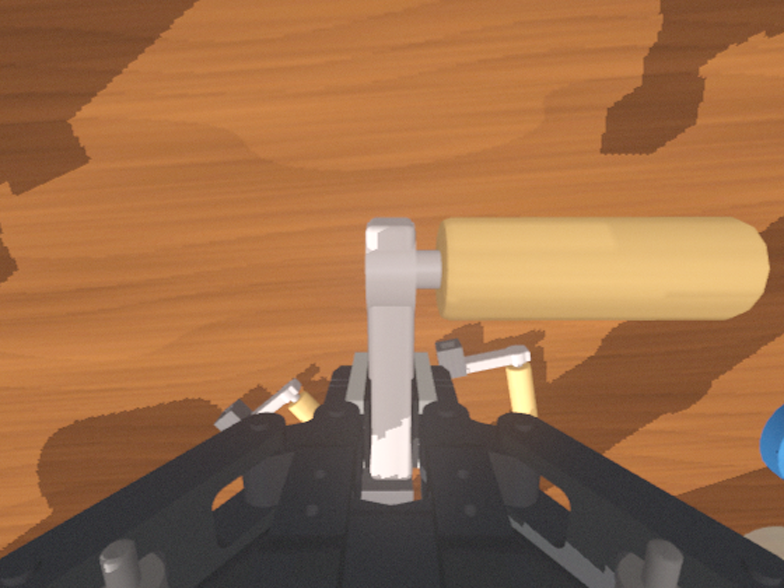

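The crank is held square: the arm is upright at (392,390), the sleeve level from (440,268) to (765,268), and the hub partly hidden at (388,485). I'll fit the sleeve as a cylinder to fix the grasp offset.

```bash
python3 - <<'E'
from crank import *
from scipy.optimize import least_squares
d=dict(np.load('w4.npz')); T=np.load('T4.npy'); F=d['frame'].astype(int)
v,u=np.indices(F.shape[:2]); u=u*1.4; v=v*1.4
m=(u>460)&(u<720)&(v>225)&(v<312)&(F[...,0]>F[...,2]+40)&(T[...,2]<.03); Q=T[m]; print(len(Q),Q.min(0),Q.max(0))
def f(t,Q):
    return np.hypot(Q[:,0]-t[0]-t[2]*(Q[:,1]-.06),Q[:,2]-t[1]-t[3]*(Q[:,1]-.06))-.016
r=least_squares(f,[.043,-.005,0,0],args=(Q,),loss='soft_l1',f_scale=.001); print(r.x.round(4),abs(r.fun).mean())
m=(u>430)&(u<790)&(v>200)&(v<330)&(F[...,0]>F[...,2]+40)&(T[...,2]<.03)
print('sleeve y ext',np.percentile(T[m][:,1],[.5,99.5]))
a=(u>375)&(u<410)&(v>310)&(v<400); print('arm top',np.median(T[a],0))
for k in range(230,470,30):
    a=(abs(v-k)<8)&(u>340)&(u<430)&(T[...,2]<-.005)&(F.min(-1)>120); print(k,T[a].mean(0).round(4),T[a].min(0)[1].round(4),T[a].max(0)[1].round(4))
E
```

```text
11483 [ 0.03486271  0.01920985 -0.02711633] [ 0.05958237  0.09520547 -0.01526053]
[ 0.0451 -0.0091  0.0013 -0.0018] 0.00043672586906392575
sleeve y ext [0.01526153 0.10367957]
arm top [nan nan nan]
230 [ 0.0584  0.0002 -0.0201] -0.0067 0.0069
260 [ 0.0501  0.0025 -0.0208] -0.0064 0.0121
290 [ 0.0421  0.0012 -0.0225] -0.0066 0.0122
320 [ 0.0325  0.0002 -0.0211] -0.0065 0.0068
350 [ 0.0228  0.0002 -0.0207] -0.0117 0.0112
380 [ 0.0131 -0.0001 -0.0211] -0.0132 0.0126
410 [ 0.0041  0.0002 -0.0232] -0.0097 0.0102
440 [-0.0079  0.0002 -0.0211] -0.0059 0.0065
```

```bash
sed -i 's/^OFF=.*/OFF=np.array([.0399,-.013,-.0091]) # TCP in crank/' crank.py; python3 - <<'E'
from crank import *
print(tcpfor(-.21),todelta(tcpfor(-.21),TR).round(3))
E
```

```text
[ 0.65591262 -0.07597774  0.17194909] [ 0.129  0.632 -0.381  0.146 -0.266  0.039]
```

Emit:
drive_tool(deltas=[[0.129, 0.632, -0.381, 0.146, -0.266, 0.039, 0], [0.129, 0.632, -0.381, 0.146, -0.266, 0.039, 0], [0.129, 0.632, -0.381, 0.146, -0.266, 0.039, 0], [0.129, 0.632, -0.381, 0.146, -0.266, 0.039, 0], [0.129, 0.632, -0.381, 0.146, -0.266, 0.039, 0], [0.129, 0.632, -0.381, 0.146, -0.266, 0.039, 0], [0.129, 0.632, -0.381, 0.146, -0.266, 0.039, 0], [0.129, 0.632, -0.381, 0.146, -0.266, 0.039, 0]])

```text
t: 11.85
eef_pos: [0.6502, -0.0726, 0.1638]
orientation: [-0.056, 0.939, 0.152, 0.304]
ft_force: [0.7, 1.9, -5.2]
opening: 0.146
gripper_force: 88.8
```

Emit:
drive_tool(deltas=[[0, 0, 0, 0, 0, 0, 0], [0, 0, 0, 0, 0, 0, 0], [0, 0, 0, 0, 0, 0, 0], [0, 0, 0, 0, 0, 0, 0]])

```text
t: 12.18
eef_pos: [0.6534, -0.0767, 0.1686]
orientation: [-0.052, 0.938, 0.152, 0.308]
ft_force: [0.7, -0.5, -5.7]
opening: 0.143
gripper_force: 88.9
```

```bash
python3 st.py; python3 - <<'E'
from crank import *
print(todelta(tcpfor(-.21),TR).round(4),todelta(tcpfor(-.165),TR).round(4))
d=cap('wrist');np.savez('w5.npz',**d); save(d,'w5.png',s=1.4)
E
```

```text
t 12.1833 p [ 0.6534 -0.0767  0.1686] xang 18.33 zax [ 0.561  0.192 -0.805] F [ 0.7 -0.5 -5.7] T [-0.44  1.17 -0.05] op 0.143 88.88447999954224 q [ 0.6   0.29 -0.46  2.04 -0.57  0.32 -0.55]
[-0.0029  0.0056 -0.0038  0.0041  0.0001 -0.0011] [-0.0029  0.0056 -0.0038  0.004  -0.0449 -0.001 ]
```

View pics/w5.png

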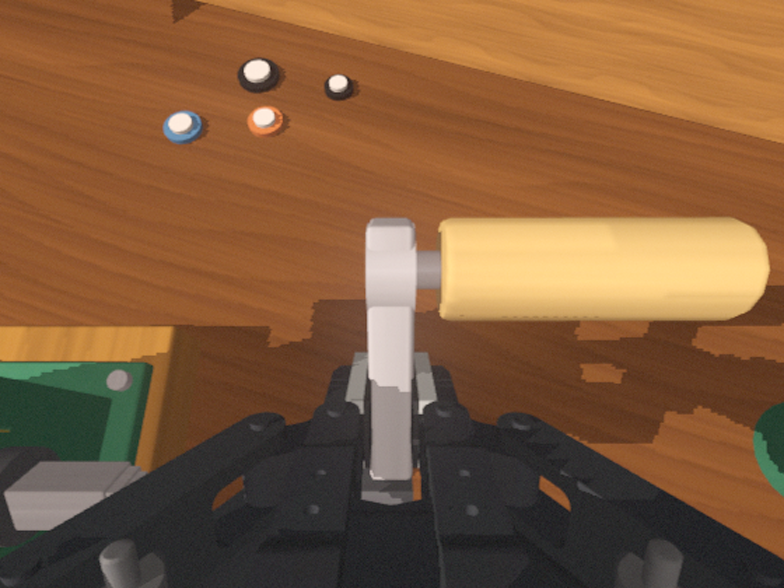

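The shaft end shows at lower left, (20–140, 465–525), with its flats square to the held crank. I'll fit the shaft in tool axes for the final correction.

```bash
cat > align.py <<'E'
from crank import *
import sys
from scipy.optimize import least_squares
d=dict(np.load(sys.argv[1])); W=cloud(d); p,r,s=tcp(); P=tomill(W); T=r.inv().apply((W-p).reshape(-1,3)).reshape(W.shape)
C=T*[1,-1,-1]+OFF   # into crank axes (tool held = crank * Rx(pi))
m=np.isfinite(P[...,0])&(P[...,1]>-.1265)&(P[...,1]<-.099)&(abs(P[...,0])<.02)&(abs(P[...,2]-.155)<.018); Q=C[m]; print(len(Q),Q.min(0).round(4),Q.max(0).round(4))
def res(t):
    y=Q[:,1]-Q[:,1].mean(); c,sn=np.cos(t[2]),np.sin(t[2]); x=Q[:,0]-t[0]-t[3]*y; z=Q[:,2]-t[1]-t[4]*y
    return np.maximum(abs(c*x-sn*z),abs(sn*x+c*z))-.008
r_=least_squares(res,[0,0,0,0,0],loss='soft_l1',f_scale=.001); print('shaft axis in crank x,z, roll, yaw/pitch slopes',r_.x.round(4),abs(r_.fun).mean())
u=np.nanmin(C[np.isfinite(P[...,0])&(P[...,1]>-.14)&(P[...,1]<-.128)&(abs(P[...,0])<.02)&(abs(P[...,2]-.155)<.018)][:,1]); print('end face at crank y',u)
E
python3 align.py w5.npz
```

```text
2367 [-0.0056  0.0837 -0.0077] [0.0124 0.1111 0.01  ]
shaft axis in crank x,z, roll, yaw/pitch slopes [ 0.0031  0.0005 -0.0067  0.0032 -0.0049] 0.0003854356135114329
end face at crank y 0.07491651233560218
```

Emit:
drive_tool(deltas=[[-0.003, 0.0056, -0.004, 0.0035, -0.02, -0.0007, 0], [-0.003, 0.0056, -0.004, 0.0035, -0.04, -0.0007, 0], [-0.003, 0.0056, -0.004, 0.0035, -0.048, -0.0007, 0], [-0.003, 0.0056, -0.004, 0.0035, -0.052, -0.0007, 0], [-0.003, 0.0056, -0.004, 0.0035, -0.052, -0.0007, 0], [-0.003, 0.0056, -0.004, 0.0035, -0.052, -0.0007, 0]])

```text
t: 12.73
eef_pos: [0.6411, -0.0268, 0.1738]
orientation: [-0.05, 0.936, 0.154, 0.313]
ft_force: [0.3, -1.3, -4.5]
opening: 0.144
gripper_force: 89.2
```

```bash
python3 st.py; python3 - <<'E'
from crank import *
d=cap('wrist');np.savez('w6.npz',**d)
print(todelta(tcpfor(-.115),TR).round(4))
E
python3 align.py w6.npz
```

```text
t 12.7333 p [ 0.6411 -0.0268  0.1738] xang 18.74 zax [ 0.57   0.19  -0.799] F [ 0.3 -1.3 -4.5] T [-0.43  1.15  0.04] op 0.144 89.21814680099487 q [ 0.5   0.24 -0.45  2.1  -0.57  0.26 -0.64]
[ 0.0025 -0.004   0.0012 -0.0024 -0.0441  0.0004]
209 [ 0.0038  0.0399 -0.0058] [0.007  0.0477 0.0087]
shaft axis in crank x,z, roll, yaw/pitch slopes [-0.0023  0.0006  0.0253 -0.0499 -0.1279] 0.00032992153766626974Traceback (most recent call last):
  File "align.py", line 11, in <module>
    u=np.nanmin(C[np.isfinite(P[...,0])&(P[...,1]>-.14)&(P[...,1]<-.128)&(abs(P[...,0])<.02)&(abs(P[...,2]-.155)<.018)][:,1]); print('end face at crank y',u)
    res = np.fmin.reduce(a, axis=axis, out=out, **kwargs)
ValueError: zero-size array to reduction operation fmin which has no identity
```

Emit:
drive_tool(deltas=[[0, -0.003, 0, -0.0024, 0, 0, 0], [0, -0.003, 0, -0.0024, -0.004, 0, 0], [0, -0.003, 0, -0.0024, -0.008, 0, 0], [0, -0.003, 0, -0.0024, -0.012, 0, 0], [0, -0.003, 0, -0.0024, -0.015, 0, 0], [0, -0.003, 0, -0.0024, -0.018, 0, 0], [0, -0.003, 0, -0.0024, -0.018, 0, 0]])

```text
t: 13.37
eef_pos: [0.6363, -0.0199, 0.1738]
orientation: [-0.043, 0.936, 0.15, 0.315]
ft_force: [4.5, -16.2, -8.5]
opening: 0.141
gripper_force: 89.6
```

```bash
python3 st.py; python3 - <<'E'
from crank import *
print(todelta(tcpfor(-.115),TR).round(4))
E
```

```text
t 13.3667 p [ 0.6363 -0.0199  0.1738] xang 18.59 zax [ 0.577  0.174 -0.798] F [  4.5 -16.2  -8.5] T [-3.61  0.56 -1.52] op 0.141 89.62014198303223 q [ 0.45  0.23 -0.41  2.12 -0.56  0.24 -0.67]
[ 0.0189 -0.0062 -0.0003 -0.0006 -0.0356  0.0012]
```

Emit:
drive_tool(deltas=[[0.015, 0, 0, -0.001, 0, 0.001, 0], [0.015, 0, 0, -0.0015, 0, 0.0015, 0], [0.015, 0, 0, -0.002, 0, 0.002, 0], [0.015, 0, 0, -0.002, 0, 0.002, 0]])

```text
t: 13.7
eef_pos: [0.6369, -0.0197, 0.1726]
orientation: [-0.05, 0.936, 0.152, 0.315]
ft_force: [-1.2, -16.4, 2.9]
opening: 0.145
gripper_force: 91.2
```

```bash
python3 st.py; python3 - <<'E'
from crank import *
print(todelta(tcpfor(-.115),TR).round(4))
d=cap('wrist');np.savez('w7.npz',**d)
E
python3 align.py w7.npz
```

```text
t 13.7 p [ 0.6369 -0.0197  0.1726] xang 18.55 zax [ 0.574  0.189 -0.797] F [ -1.2 -16.4   2.9] T [-3.03  0.9  -1.18] op 0.145 91.20986580848694 q [ 0.48  0.23 -0.44  2.12 -0.59  0.25 -0.63]
[ 0.0036 -0.008  -0.0007 -0.0004 -0.0355  0.0005]
209 [ 0.0037  0.0386 -0.0038] [0.0092 0.0475 0.0091]
shaft axis in crank x,z, roll, yaw/pitch slopes [-0.0004  0.0008  0.0409 -0.0512 -0.1769] 0.00034943056367545746Traceback (most recent call last):
  File "align.py", line 11, in <module>
    u=np.nanmin(C[np.isfinite(P[...,0])&(P[...,1]>-.14)&(P[...,1]<-.128)&(abs(P[...,0])<.02)&(abs(P[...,2]-.155)<.018)][:,1]); print('end face at crank y',u)
    res = np.fmin.reduce(a, axis=axis, out=out, **kwargs)
ValueError: zero-size array to reduction operation fmin which has no identity
```

```bash
python3 - <<'E'
from crank import *
w=dict(np.load('w7.npz')); s=cap('scene'); e=cap('side')
def cr(d,c,sz):
    a,b,x,y=c; return cv2.resize(d['frame'][b:y,a:x,::-1],sz,interpolation=cv2.INTER_CUBIC)
P=mill(0,-.14,.16); us=proj(s,P)[0].astype(int); ue=proj(e,P)[0].astype(int); print(us,ue)
im=np.vstack([np.hstack([cr(s,(us[0]-33,us[1]-25,us[0]+33,us[1]+25),(400,300)),cr(e,(ue[0]-33,ue[1]-25,ue[0]+33,ue[1]+25),(400,300))]),cr(w,(0,250,400,400),(800,300))])
cv2.imwrite('pics/c7.png',im)
E
```

```text
[288 223] [257 207]
```

View pics/c7.png

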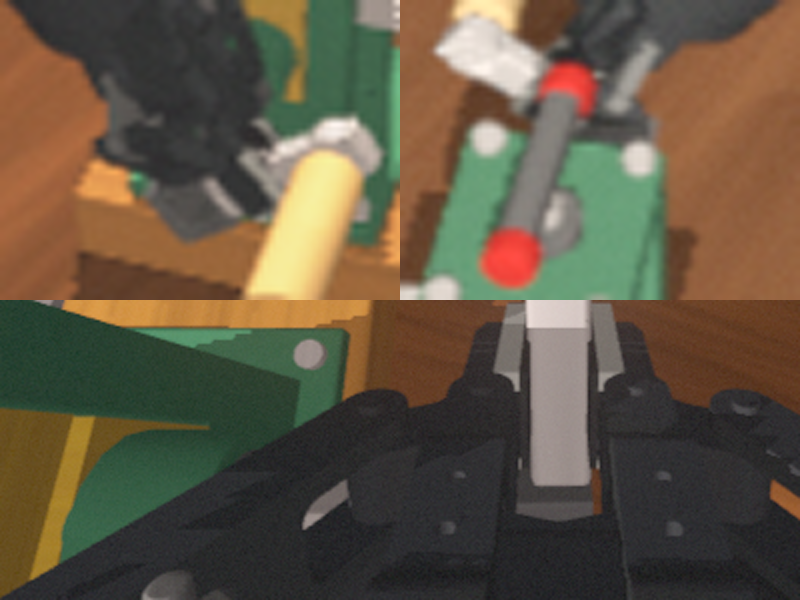

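The wrist crop shows the hub at (555,500) and the shaft only through the linkage gap at (325,505). The hub is seated in the mouth and held sideways but not moving on. I'll wiggle the roll while pushing harder.

Emit:
drive_tool(deltas=[[0, -0.04, 0, 0.0003, -0.006, 0.0006, 0], [0, -0.08, 0, 0.0003, -0.01, 0.0022, 0], [0, -0.08, 0, 0.0003, -0.012, 0.0022, 0], [0, -0.08, 0, 0.0003, -0.012, 0.0022, 0]])

```text
t: 14.18
eef_pos: [0.6368, -0.0145, 0.172]
orientation: [-0.039, 0.947, 0.153, 0.28]
ft_force: [4.7, -29.0, -0.7]
opening: 0.144
gripper_force: 93.7
```

```bash
python3 st.py; python3 - <<'E'
from crank import *
print(todelta(tcpfor(-.115),TR).round(4))
E
```

```text
t 14.1833 p [ 0.6368 -0.0145  0.172 ] xang 18.64 zax [ 0.517  0.16  -0.841] F [  4.7 -29.   -0.7] T [-5.58  0.05 -1.9 ] op 0.144 93.66766446386464 q [ 0.29  0.23 -0.26  2.07 -0.4   0.33 -0.86]
[ 0.0133  0.0684  0.0011 -0.0012 -0.0307 -0.0011]
```

Emit:
drive_tool(deltas=[[0, 0.03, 0, 0.0003, -0.002, -0.0012, 0], [0, 0.06, 0, 0.0005, -0.004, -0.0024, 0], [0, 0.09, 0, 0.0006, -0.004, -0.0034, 0], [0, 0.09, 0, 0.0006, -0.004, -0.0034, 0]])

```text
t: 14.52
eef_pos: [0.6349, -0.0149, 0.1764]
orientation: [-0.046, 0.934, 0.147, 0.322]
ft_force: [13.9, -32.6, -6.9]
opening: 0.143
gripper_force: 93.6
```

```bash
python3 st.py; python3 - <<'E'
from crank import *
print(todelta(tcpfor(-.115),TR).round(4))
d=cap('wrist');np.savez('w8.npz',**d); W=cloud(d);P=tomill(W)
m=np.isfinite(P[...,0])&(P[...,1]>-.125)&(P[...,1]<-.097)&(abs(P[...,0])<.02)&(abs(P[...,2]-.155)<.025)
Q=P[m]; print(len(Q),Q.min(0).round(4),Q.max(0).round(4))
for y in np.arange(-.124,-.09,.004):
    q=Q[abs(Q[:,1]-y)<.002]
    if len(q)>5:
        c=np.polyfit(q[:,0],q[:,2],1); print(round(y,3),len(q),q.mean(0).round(4),'slope deg',np.degrees(np.arctan(c[0])).round(1))
E
```

```text
t 14.5167 p [ 0.6349 -0.0149  0.1764] xang 18.12 zax [ 0.588  0.181 -0.789] F [ 13.9 -32.6  -6.9] T [-6.42 -1.09 -3.25] op 0.143 93.58623224543408 q [ 0.45  0.22 -0.42  2.13 -0.63  0.23 -0.62]
[ 0.016  -0.0216 -0.0068 -0.0026 -0.0305  0.0033]
208 [-0.001  -0.1056  0.1568] [ 0.0089 -0.0971  0.1682]
-0.104 72 [ 0.0055 -0.1033  0.1612] slope deg -53.1
-0.1 123 [ 0.0033 -0.1001  0.1638] slope deg -47.1
-0.096 13 [ 0.0005 -0.0976  0.1653] slope deg 8.9
```

Emit:
drive_tool(deltas=[[0, -0.03, 0, -0.002, 0.01, 0.003, 0], [0, -0.03, 0, -0.003, 0.022, 0.004, 0], [0, -0.03, 0, -0.003, 0.022, 0.004, 0], [0, -0.03, 0, -0.003, 0.022, 0.004, 0]])

```text
t: 14.9
eef_pos: [0.6378, -0.0181, 0.17]
orientation: [-0.053, 0.938, 0.156, 0.304]
ft_force: [-8.2, -7.1, 12.3]
opening: 0.143
gripper_force: 94.4
```

```bash
python3 st.py; python3 - <<'E'
from crank import *
print(todelta(tcpfor(-.115),TR).round(4))
E
```

```text
t 14.9 p [ 0.6378 -0.0181  0.17  ] xang 18.71 zax [ 0.553  0.195 -0.81 ] F [-8.2 -7.1 12.3] T [-0.62  1.43 -0.01] op 0.143 94.42164712148951 q [ 0.42  0.24 -0.38  2.1  -0.58  0.28 -0.65]
[-0.0081  0.0135  0.0016  0.0002 -0.0344 -0.0021]
```

Emit:
drive_tool(deltas=[[0, 0.01, 0, -0.0008, 0.002, -0.003, 0], [0, 0.01, 0, -0.0008, 0.002, -0.0035, 0], [0.004, 0.01, 0, -0.0008, -0.004, -0.0035, 0], [0.008, 0.01, 0, -0.0008, -0.01, -0.0035, 0], [0.01, 0.01, 0, -0.0008, -0.015, -0.0035, 0], [0.01, 0.01, 0, -0.0008, -0.015, -0.0035, 0]])

```text
t: 15.4
eef_pos: [0.6353, -0.0161, 0.1731]
orientation: [-0.05, 0.936, 0.152, 0.313]
ft_force: [12.6, -21.1, -7.3]
opening: 0.144
gripper_force: 90.4
```

```bash
cat >> crank.py <<'E'
def rep(base=np.array([.3,-1.3,-4.5])):
    p,r,s=tcp(); F=np.array(s['ft_force'])-base; print('rem',todelta(tcpfor(-.115),TR).round(4),'F crank',CR.inv().apply(F).round(1),'q6',round(s['joint_pos'][5],3),'t',s['t'])
if __name__=='__main__': rep()
E
python3 crank.py
```

```text
rem [ 0.0041 -0.0043 -0.0017 -0.0004 -0.0317  0.0011] F crank [  2.6 -22.7  -5.5] q6 0.254 t 15.4
```

Emit:
drive_tool(deltas=[[0, 0, 0, 0.002, -0.004, 0, 0], [0, 0, 0, 0.0015, -0.004, 0.0015, 0], [0, 0, 0, 0, -0.004, 0.002, 0], [0, 0, 0, -0.0015, -0.004, 0.0015, 0], [0, 0, 0, -0.002, -0.004, 0, 0], [0, 0, 0, -0.0015, -0.004, -0.0015, 0], [0, 0, 0, 0, -0.004, -0.002, 0], [0, 0, 0, 0.001, -0.004, 0.001, 0]])

```text
t: 16.07
eef_pos: [0.6354, -0.0154, 0.1731]
orientation: [-0.048, 0.937, 0.15, 0.313]
ft_force: [-5.9, -31.4, 11.6]
opening: 0.143
gripper_force: 95.5
```

```bash
python3 crank.py
```

```text
rem [ 0.008  -0.0041 -0.0037 -0.0007 -0.0311  0.0008] F crank [ -2.8 -26.5  22.1] q6 0.25 t 16.0667
```

```bash
cat > sleeve.py <<'E'
from crank import *
from scipy.optimize import least_squares
d=cap('wrist'); np.savez('wl.npz',**d); W=cloud(d); p,r,s=tcp(); T=r.inv().apply((W-p).reshape(-1,3)).reshape(W.shape); F=d['frame'].astype(int)
m=(T[...,1]>.02)&(T[...,1]<.098)&(abs(T[...,0]-.045)<.025)&(T[...,2]<.01)&(T[...,2]>-.05)&(F[...,0]>F[...,2]+40); Q=T[m]
f=lambda t:np.hypot(Q[:,0]-t[0]-t[2]*(Q[:,1]-.06),Q[:,2]-t[1]-t[3]*(Q[:,1]-.06))-.016
q=least_squares(f,[.045,-.009,0,0],loss='soft_l1',f_scale=.001); print('sleeve x,z,slopes',len(Q),q.x.round(4))
a=(abs(T[...,1])<.004)&(T[...,0]>.012)&(T[...,0]<.036)&(T[...,2]<-.01)&(T[...,2]>-.04)&(F.min(-1)>60); A=T[a]; print('arm top z slope',len(A),np.polyfit(A[:,0],A[:,2],1).round(4),A.mean(0).round(4))
e=T[(abs(T[...,0]-.025)<.01)&(abs(T[...,1])<.012)&(T[...,2]<-.015)&(T[...,2]>-.03)&(F.min(-1)>60)]; c=[(e[abs(e[:,0]-x)<.003][:,1]).mean() for x in(.017,.025,.033)]; print('arm mid y along x',np.round(c,4))
E
python3 sleeve.py
```

```text
sleeve x,z,slopes 13870 [ 0.0441 -0.0016  0.0216  0.0131]
arm top z slope 1034 [ 0.0511 -0.0168] [ 0.0241 -0.     -0.0156]
arm mid y along x [-0.0003 -0.0005 -0.0008]
```

The crank has pitched and slid in the pads (the sleeve moved 7.5 mm), and joint 6 is near its limit at this tilt. I'll withdraw, lay the crank down, and regrip with the tool leant 25° in the arm's plane, so the wrist is nearly upright at the shaft.

Emit:
drive_tool(deltas=[[0, 0, 0, -0.001, 0.02, -0.001, 0], [0, 0, 0, -0.001, 0.035, -0.001, 0], [0, 0, 0, 0, 0.055, 0, 0], [0, 0, 0, 0, 0.08, 0, 0], [0, 0, 0, 0, 0.1, 0, 0], [0, 0, 0, 0, 0.1, 0, 0]], grip_force=110)

```text
t: 16.62
eef_pos: [0.6624, -0.0982, 0.1662]
orientation: [-0.058, 0.938, 0.155, 0.305]
ft_force: [0.3, -1.3, -4.5]
opening: 0.139
gripper_force: 108.0
```

```bash
python3 crank.py; python3 st.py; python3 sleeve.py; python3 - <<'E'
from crank import *
R2=yawdown(18.6)*R.from_rotvec([0,.06,0])
print(todelta([.545,-.199,.16],R2).round(3),todelta([.545,-.199,.02],R2).round(3))
E
```

```text
rem [-0.0167  0.0088 -0.0027  0.0038 -0.1182 -0.0021] F crank [-0. -0.  0.] q6 0.368 t 16.6167
t 16.6167 p [ 0.6624 -0.0982  0.1662] xang 18.41 zax [ 0.554  0.204 -0.807] F [ 0.3 -1.3 -4.5] T [-0.53  1.09 -0.1 ] op 0.139 107.98749446868896 q [ 0.58  0.32 -0.4   2.01 -0.63  0.37 -0.46]
sleeve x,z,slopes 14132 [ 0.0431 -0.0035  0.0022 -0.0036]
arm top z slope 1004 [ 0.0381 -0.0171] [ 0.0242  0.0001 -0.0161]
arm mid y along x [0.0031 0.0032 0.003 ]
[-0.021 -0.571  0.005 -0.119  0.06  -0.081] [-0.021 -0.571  0.005 -0.202  0.062  0.032]
```

Emit:
drive_tool(deltas=[[-0.021, -0.571, 0.005, -0.119, 0.06, -0.081, 0], [-0.021, -0.571, 0.005, -0.119, 0.06, -0.081, 0], [-0.021, -0.571, 0.005, -0.119, 0.06, -0.081, 0], [-0.021, -0.571, 0.005, -0.119, 0.06, -0.081, 0], [-0.021, -0.571, 0.005, -0.119, 0.06, -0.081, 0], [-0.021, -0.571, 0.005, -0.119, 0.06, -0.081, 0], [-0.021, -0.571, 0.005, -0.119, 0.06, -0.081, 0]])

```text
t: 17.25
eef_pos: [0.5469, -0.1929, 0.1603]
orientation: [-0.006, 0.986, 0.166, 0.031]
ft_force: [-0.1, 0.1, -5.3]
opening: 0.14
gripper_force: 108.1
```

```bash
python3 st.py; python3 sleeve.py
```

```text
t 17.25 p [ 0.5469 -0.1929  0.1603] xang 19.12 zax [ 0.058  0.022 -0.998] F [-0.1  0.1 -5.3] T [0.08 0.08 0.  ] op 0.14 108.12333226203918 q [ 0.32  0.32 -0.04  1.83 -0.03  0.94 -0.94]
sleeve x,z,slopes 14161 [ 0.0443 -0.0036  0.0048  0.0014]
arm top z slope 1014 [ 0.0371 -0.0175] [ 0.0242  0.0001 -0.0166]
arm mid y along x [-0.0006 -0.0006 -0.0007]
```

Emit:
drive_tool(deltas=[[0, 0, 0, 0, 0, 0.04, 0], [0, 0, 0, 0, 0, 0.08, 0], [0, 0, 0, 0, 0, 0.12, 0], [0, 0, 0, 0, 0, 0.14, 0], [0, 0, 0, 0, 0, 0.148, 0], [0, 0, 0, 0, 0, 0.151, 0], [0, 0, 0, 0, 0, 0.151, 0.5], [0, 0, 0, 0, 0, 0.151, 1]])

```text
t: 17.97
eef_pos: [0.5554, -0.193, 0.0118]
orientation: [-0.005, 0.986, 0.164, 0.032]
ft_force: [0.1, -0.2, 0.0]
opening: 0.413
gripper_force: 0.0
```

Emit:
drive_tool(deltas=[[0, 0, 0, 0, 0, 0, 1], [0, 0, 0, 0, 0, 0, 1], [0, 0, 0, 0, 0, -0.02, 1], [0, -0.06, 0, 0, 0, -0.06, 1], [0, -0.06, 0, 0, 0, -0.1, 1], [0, -0.06, 0, 0, 0, -0.1, 1], [0, -0.06, 0, 0, 0, -0.1, 1]])

```text
t: 18.55
eef_pos: [0.5509, -0.1957, 0.113]
orientation: [0.001, 0.986, 0.164, 0.003]
ft_force: [-1.0, -0.0, -1.1]
opening: 0.998
gripper_force: 0.0
```

```bash
python3 st.py; cat > lying.py <<'E'
from crank import *
from scipy.optimize import least_squares
d=cap('wrist'); np.savez('wy.npz',**d); W=cloud(d); F=d['frame'].astype(int); v,u=np.indices(W.shape[:2])
p,r,s=tcp(); L=tomill(W)
col=(F[...,0]>F[...,2]+40)&(W[...,2]>.014)&(W[...,2]<.045)
n,l,st,c=cv2.connectedComponentsWithStats(col.astype(np.uint8)); i=1+st[1:,4].argmax(); Q=W[l==i]
rc=cv2.minAreaRect((Q[:,:2]*1000).astype(np.float32)); print('sleeve',len(Q),Q.max(0)[2],rc)
b=cv2.boxPoints(rc)/1000; ctr=np.array(rc[0])/1000
e=max((b[1]-b[0],b[2]-b[1]),key=np.linalg.norm); e=e/np.linalg.norm(e); e=e if e[1]>0 else -e   # crank +y
x=np.array([e[1],-e[0]]); o=ctr-.085*x+.073*e; print('yaw',np.degrees(np.arctan2(x[1],x[0])).round(2),'origin',o.round(4),'arm pt',(o+.043*x-.013*e).round(4))
C=np.stack([(W[...,:2]-o)@x,(W[...,:2]-o)@e,W[...,2]],-1)
a=C[(C[...,0]>.022)&(C[...,0]<.065)&(abs(C[...,1]+.013)<.02)&(C[...,2]>.022)&(C[...,2]<.035)]; print('arm',len(a),np.percentile(a[:,1],[2,98]).round(4),a.mean(0).round(4), 'yslope',np.polyfit(a[:,0],a[:,1],1)[0].round(3))
h=C[(abs(C[...,0])<.03)&(abs(C[...,1])<.035)&(C[...,2]>.027)&(C[...,2]<.037)]; print('hub top',len(h),np.percentile(h,[2,98],axis=0).round(4))
E
python3 lying.py
```

```text
t 18.55 p [ 0.5509 -0.1957  0.113 ] xang 18.89 zax [ 0.007 -0.001 -1.   ] F [-1.  -0.  -1.1] T [-0.    0.05 -0.02] op 0.998 0.0 q [ 0.28  0.4  -0.01  1.83  0.01  0.9  -0.98]
sleeve 5225 0.03444178786293312 ((610.1926879882812, -233.24884033203125), (30.500497817993164, 90.40459442138672), 19.21839714050293)
yaw 19.22 origin [ 0.5059 -0.1923] arm pt [ 0.5508 -0.1904]
arm 1009 [-0.0202 -0.0067] [ 0.0442 -0.0135  0.0284] yslope 0.003
hub top 2320 [[-0.0153 -0.0198  0.0277]
 [ 0.0278  0.0191  0.0337]]
```

```bash
cat > regrip.py <<'E'
from crank import *
o=np.array([.5059,-.1923,.016]); Cc=R.from_rotvec([0,0,np.radians(19.2)]); Rt=Cc*R.from_rotvec([np.pi,0,0])*R.from_rotvec([0,-.436,0])
p=o+Cc.apply([.038,-.013,-.001]); pre=p-.06*Rt.apply([0,0,1])
print(p,todelta(pre,Rt).round(4),todelta(p,Rt).round(4))
E
python3 regrip.py
```

```text
[ 0.54606157 -0.19207996  0.015     ] [-3.000e-04 -4.385e-01 -5.500e-03  2.340e-02 -4.100e-03  4.150e-02] [-3.000e-04 -4.385e-01 -5.500e-03 -2.100e-03 -4.000e-03  9.580e-02]
```

Emit:
drive_tool(deltas=[[0, -0.12, 0, 0.0234, -0.004, 0, 0.8], [0, -0.24, 0, 0.0234, -0.004, 0.01, 0.8], [0, -0.36, -0.005, 0.0234, -0.004, 0.025, 0.8], [0, -0.4385, -0.005, 0.0234, -0.004, 0.0415, 0.8], [0, -0.4385, -0.005, 0.0234, -0.004, 0.0415, 0.8], [0, -0.4385, -0.005, 0.0234, -0.004, 0.0415, 0.8]])

```text
t: 19.1
eef_pos: [0.5675, -0.1823, 0.0646]
orientation: [0.034, 0.962, 0.164, -0.217]
ft_force: [-1.1, 0.4, 1.3]
opening: 0.798
gripper_force: 0.0
```

```bash
python3 st.py; python3 regrip.py
```

```text
t 19.1 p [ 0.5675 -0.1823  0.0646] xang 19.41 zax [-0.407 -0.137 -0.903] F [-1.1  0.4  1.3] T [ 0.14 -0.46  0.02] op 0.798 0.0 q [ 0.1   0.7   0.05  1.53  0.17  1.31 -1.17]
[ 0.54606157 -0.19207996  0.015     ] [-0.0044  0.0075  0.0033 -0.0004  0.0022 -0.0051] [-0.0044  0.0075  0.0033  0.0001  0.0024  0.0549]
```

Emit:
drive_tool(deltas=[[-0.004, 0.0075, 0.003, 0, 0.0024, 0.025, 0.8], [-0.004, 0.0075, 0.003, 0, 0.0024, 0.045, 0.8], [-0.004, 0.0075, 0.003, 0, 0.0024, 0.054, 0.8], [-0.004, 0.0075, 0.003, 0, 0.0024, 0.054, 0.6], [-0.004, 0.0075, 0.003, 0, 0.0024, 0.054, 0], [-0.004, 0.0075, 0.003, 0, 0.0024, 0.054, 0], [-0.004, 0.0075, 0.003, 0, 0.0024, 0.054, 0], [-0.004, 0.0075, 0.003, 0, 0.0024, 0.054, 0]], grip_force=120)

```text
t: 19.77
eef_pos: [0.5496, -0.1926, 0.021]
orientation: [0.037, 0.964, 0.162, -0.209]
ft_force: [1.1, 0.7, 0.6]
opening: 0.13
gripper_force: 118.1
```

Emit:
drive_tool(deltas=[[0, 0, 0, 0, 0, 0, 0], [0, 0, 0, 0, 0, 0, 0]])

```text
t: 19.93
eef_pos: [0.5497, -0.1927, 0.021]
orientation: [0.037, 0.964, 0.162, -0.21]
ft_force: [-0.1, 1.5, 6.8]
opening: 0.126
gripper_force: 118.5
```

```bash
python3 st.py; python3 regrip.py
```

```text
t 19.9333 p [ 0.5497 -0.1927  0.021 ] xang 19.02 zax [-0.392 -0.139 -0.909] F [-0.1  1.5  6.8] T [ 0.37  0.1  -0.25] op 0.126 118.45949649810791 q [ 0.12  0.73  0.05  1.61  0.18  1.2  -1.17]
[ 0.54606157 -0.19207996  0.015     ] [ 0.0028 -0.0072 -0.0028  0.     -0.0016 -0.0532] [ 0.0028 -0.0072 -0.0028 -0.0004 -0.0018  0.0068]
```

Emit:
drive_tool(deltas=[[0, 0, 0, 0, 0, 0, 0.45], [0, 0, 0, 0, 0, 0, 0.45], [0.003, -0.007, -0.003, 0, -0.001, 0.004, 0.45], [0.003, -0.007, -0.003, 0, -0.0015, 0.007, 0.45], [0.003, -0.007, -0.003, 0, -0.0015, 0.008, 0.45], [0.003, -0.007, -0.003, 0, -0.0015, 0.008, 0], [0.003, -0.007, -0.003, 0, -0.0015, 0.008, 0], [0.003, -0.007, -0.003, 0, -0.0015, 0.008, 0]])

```text
t: 20.6
eef_pos: [0.5448, -0.1932, 0.012]
orientation: [0.036, 0.962, 0.163, -0.214]
ft_force: [0.0, -0.5, -0.1]
opening: 0.142
gripper_force: 117.3
```

Emit:
drive_tool(deltas=[[0, 0, 0, 0, 0, 0, 0], [0, 0, 0, 0, 0, 0, 0]])

```text
t: 20.77
eef_pos: [0.5448, -0.1932, 0.0121]
orientation: [0.036, 0.962, 0.163, -0.214]
ft_force: [-0.0, -0.8, 0.5]
opening: 0.139
gripper_force: 117.3
```

```bash
python3 st.py; python3 regrip.py
```

```text
t 20.7667 p [ 0.5448 -0.1932  0.0121] xang 19.2 zax [-0.4   -0.139 -0.906] F [-0.  -0.8  0.5] T [ 0.03 -0.46  0.11] op 0.139 117.31985807418823 q [ 0.12  0.74  0.05  1.61  0.18  1.19 -1.17]
[ 0.54606157 -0.19207996  0.015     ] [-0.0003  0.0016  0.      0.0001 -0.0007 -0.0633] [-0.0003  0.0016  0.      0.0002 -0.0007 -0.0033]
```

Emit:
drive_tool(deltas=[[0, 0, 0, -0.008, 0, -0.018, 0], [0, 0, 0, -0.024, 0, -0.052, 0], [0, 0, 0, -0.04, 0, -0.086, 0], [0, 0, 0, -0.056, 0, -0.12, 0], [0, 0, 0, -0.072, 0, -0.154, 0], [0, 0, 0, -0.072, 0, -0.154, 0], [0, 0, 0, -0.072, 0, -0.154, 0]])

```text
t: 21.35
eef_pos: [0.5461, -0.193, 0.1832]
orientation: [0.036, 0.963, 0.163, -0.212]
ft_force: [-0.7, -0.8, -5.4]
opening: 0.144
gripper_force: 117.9
```

```bash
cat > crank2.py <<'E'
from h import *
from scipy.optimize import least_squares
B=R.from_rotvec([np.pi,0,0])*R.from_rotvec([0,-.436,0])   # tool in crank axes
OFF=np.array([.0367,-.0132,-.0039])
PHI=-36.7
CR=R.from_rotvec([0,0,YM])*R.from_rotvec([0,np.radians(PHI),0]); TR=CR*B
def tcpfor(y): return mill(-.0002,y,.1554)+CR.apply(OFF)
def rep(base=np.array([.3,-1.3,-4.5])):
    p,r,s=tcp(); F=np.array(s['ft_force'])-base
    print('rem',todelta(tcpfor(-.115),TR).round(4),'F crank',CR.inv().apply(F).round(1),'q',np.round(s['joint_pos'],2),'t',s['t'])
def look():
    d=cap('wrist'); np.savez('wl.npz',**d); W=cloud(d); p,r,s=tcp(); T=r.inv().apply((W-p).reshape(-1,3))
    C=B.apply(T).reshape(W.shape)  # crank axes about the TCP
    return d,W,C
def grasp(d,C):
    F=d['frame'].astype(int)
    m=(C[...,1]<-.02)&(C[...,1]>-.098)&(abs(C[...,0]-.048)<.03)&(abs(C[...,2]-.004)<.03)&(F[...,0]>F[...,2]+40); Q=C[m]
    f=lambda t:np.hypot(Q[:,0]-t[0]-t[2]*(Q[:,1]+.06),Q[:,2]-t[1]-t[3]*(Q[:,1]+.06))-.016
    q=least_squares(f,[.048,.004,0,0],loss='soft_l1',f_scale=.001).x
    a=(abs(C[...,1])<.004)&(C[...,0]>.016)&(C[...,0]<.034)&(C[...,2]>.0)&(C[...,2]<.04)&(F.min(-1)>60); A=C[a]
    print('sleeve x,z,slopes',len(Q),q.round(4),'-> OFF x,z',(.085-q[0]).round(4),(-q[1]).round(4)); 
    if len(A)>9: print('arm top slope,z',len(A),np.polyfit(A[:,0],A[:,2],1).round(4),A.mean(0).round(4))
def shaft(W,C):
    P=tomill(W); m=np.isfinite(P[...,0])&(P[...,1]>-.1265)&(P[...,1]<-.099)&(abs(P[...,0])<.02)&(abs(P[...,2]-.155)<.018); Q=C[m]+OFF; print('shaft n',len(Q))
    if len(Q)<100: return
    def res(t):
        y=Q[:,1]-Q[:,1].mean(); c,sn=np.cos(t[2]),np.sin(t[2]); x=Q[:,0]-t[0]-t[3]*y; z=Q[:,2]-t[1]-t[4]*y
        return np.maximum(abs(c*x-sn*z),abs(sn*x+c*z))-.008
    q=least_squares(res,[0,0,0,0,0],loss='soft_l1',f_scale=.001); print('shaft in crank x,z,roll,slopes',q.x.round(4),abs(q.fun).mean().round(5))
E
python3 - <<'E'
from crank2 import *
d,W,C=look(); grasp(d,C); rep(); print(todelta(tcpfor(-.21),TR).round(3)); print(tcpfor(-.21))
E
```

```text
sleeve x,z,slopes 18815 [ 0.0497  0.007  -0.0001 -0.0029] -> OFF x,z 0.0353 -0.007
arm top slope,z 551 [0.01   0.0186] [0.0255 0.     0.0188]
rem [-6.000e-04  6.418e-01  1.070e-02  1.287e-01 -1.682e-01 -5.220e-02] F crank [-1.6  2.4 -1.2] q [ 0.11  0.54  0.06  1.52  0.17  1.47 -1.12] t 21.4
[-0.001  0.642  0.011  0.128 -0.073 -0.052]
[ 0.65059941 -0.07797686  0.17420592]
```

```bash
sed -i 's/^OFF=.*/OFF=np.array([.0353,-.0131,-.0069])/' crank2.py; python3 - <<'E'
from crank2 import *
print(todelta(tcpfor(-.21),TR).round(4))
E
```

```text
[-6.000e-04  6.418e-01  1.070e-02  1.297e-01 -7.330e-02 -4.930e-02]
```

Emit:
drive_tool(deltas=[[0, 0.642, 0.011, 0.13, -0.073, -0.049, 0], [0, 0.642, 0.011, 0.13, -0.073, -0.049, 0], [0, 0.642, 0.011, 0.13, -0.073, -0.049, 0], [0, 0.642, 0.011, 0.13, -0.073, -0.049, 0], [0, 0.642, 0.011, 0.13, -0.073, -0.049, 0], [0, 0.642, 0.011, 0.13, -0.073, -0.049, 0], [0, 0.642, 0.011, 0.13, -0.073, -0.049, 0], [0, 0.642, 0.011, 0.13, -0.073, -0.049, 0]])

```text
t: 22.07
eef_pos: [0.6504, -0.0798, 0.1693]
orientation: [-0.016, 0.982, 0.16, 0.098]
ft_force: [0.5, -0.2, -4.6]
opening: 0.136
gripper_force: 118.0
```

Emit:
drive_tool(deltas=[[0, 0, 0, 0, 0, 0, 0], [0, 0, 0, 0, 0, 0, 0]])

```text
t: 22.23
eef_pos: [0.6528, -0.0786, 0.1711]
orientation: [-0.016, 0.982, 0.161, 0.1]
ft_force: [0.2, 1.1, -5.7]
opening: 0.141
gripper_force: 118.0
```

```bash
python3 - <<'E'
from crank2 import *
d,W,C=look(); grasp(d,C); rep(); shaft(W,C); print(tcp()[2]['ft_force'])
E
```

```text
sleeve x,z,slopes 18767 [ 0.0486  0.0039  0.0005 -0.0001] -> OFF x,z 0.0364 -0.0039
arm top slope,z 571 [0.0027 0.0159] [ 0.0255 -0.      0.016 ]
rem [ 0.0005  0.0008  0.0001 -0.0012 -0.0962 -0.0001] F crank [-0.3  0.8 -0.5] q [ 0.15  0.37 -0.07  1.75 -0.08  0.84 -1.11] t 22.2833
shaft n 2032
shaft in crank x,z,roll,slopes [-0.0009  0.0007  0.0027  0.0038 -0.005 ] 0.00039
[ 0.0911985  -0.51845346 -5.13571248]
```

Emit:
drive_tool(deltas=[[0, 0, 0, -0.0014, -0.02, -0.0034, 0], [0, 0, 0, -0.0014, -0.035, -0.0034, 0], [0, 0, 0, -0.0014, -0.042, -0.0034, 0], [0, 0, 0, -0.0014, -0.042, -0.0034, 0], [0, 0, 0, -0.0014, -0.042, -0.0034, 0], [0, 0, 0, -0.0014, -0.042, -0.0034, 0]])

```text
t: 22.78
eef_pos: [0.6368, -0.0409, 0.1743]
orientation: [-0.016, 0.982, 0.16, 0.101]
ft_force: [-0.7, 0.1, -4.6]
opening: 0.139
gripper_force: 118.0
```

```bash
sed -i 's/^OFF=.*/OFF=np.array([.0364,-.0131,-.0039])/' crank2.py; python3 - <<'E'
from crank2 import *
d,W,C=look(); grasp(d,C); rep(); shaft(W,C)
E
```

```text
sleeve x,z,slopes 18587 [ 0.0488  0.0039 -0.0006 -0.0003] -> OFF x,z 0.0362 -0.0039
arm top slope,z 569 [0.0033 0.0159] [0.0254 0.     0.016 ]
rem [ 0.002   0.0006 -0.0018  0.001  -0.0557  0.0004] F crank [ 0.2  1.3 -0.7] q [ 0.09  0.33 -0.07  1.8  -0.06  0.82 -1.19] t 22.8333
shaft n 646
shaft in crank x,z,roll,slopes [ 0.0009 -0.0004  0.0003 -0.0034 -0.0179] 0.00044
```

Emit:
drive_tool(deltas=[[0, 0, 0, 0.001, -0.006, 0, 0], [0, 0, 0, 0.001, -0.012, 0, 0], [0, 0, 0, 0.001, -0.017, 0, 0], [0, 0, 0, 0.001, -0.022, 0, 0], [0, 0, 0, 0.001, -0.027, 0, 0], [0, 0, 0, 0.001, -0.032, 0, 0]])

```text
t: 23.33
eef_pos: [0.6267, -0.008, 0.1745]
orientation: [-0.016, 0.982, 0.161, 0.101]
ft_force: [0.2, -1.0, -4.6]
opening: 0.143
gripper_force: 118.0
```

```bash
python3 - <<'E'
from crank2 import *
d,W,C=look(); rep(); grasp(d,C)
E
```

```text
rem [-0.001   0.0008  0.0014 -0.0001 -0.0196  0.0004] F crank [ 0.3  2.9 -1.5] q [ 0.04  0.31 -0.08  1.83 -0.05  0.81 -1.25] t 23.3833
sleeve x,z,slopes 19006 [ 0.0485  0.0042 -0.0001 -0.0024] -> OFF x,z 0.0365 -0.0042
arm top slope,z 570 [0.0043 0.0161] [ 0.0255 -0.      0.0162]
```

Emit:
drive_tool(deltas=[[0, 0, 0, 0, -0.006, 0, 0], [0, 0, 0, 0, -0.012, 0, 0], [0, 0, 0, 0, -0.018, 0, 0], [0, 0, 0, 0, -0.023, 0, 0], [0, 0, 0, 0, -0.028, 0, 0], [0, 0, 0, 0, -0.03, 0, 0], [0, 0, 0, 0, -0.03, 0, 0]])

```text
t: 23.97
eef_pos: [0.6198, 0.0127, 0.1751]
orientation: [-0.011, 0.982, 0.159, 0.103]
ft_force: [6.4, -11.5, -7.7]
opening: 0.138
gripper_force: 117.9
```

```bash
python3 - <<'E'
from crank2 import *
d,W,C=look(); rep(); grasp(d,C)
E
```

```text
rem [ 0.011  -0.0023 -0.002  -0.0001  0.0006  0.001 ] F crank [ -0.6 -10.3  -4.3] q [ 0.    0.3  -0.08  1.85 -0.02  0.8  -1.31] t 24.0167
sleeve x,z,slopes 18679 [ 0.049   0.004  -0.0061  0.0001] -> OFF x,z 0.036 -0.004
arm top slope,z 566 [0.0041 0.016 ] [ 0.0255 -0.      0.0161]
```

The crank is home: the remaining distance reads 0.6 mm and it is pressing the collar at 10 N. I'm easing off, opening part way and backing out.

Emit:
drive_tool(deltas=[[0, 0, 0, 0, 0.006, 0, 0], [0, 0, 0, 0, 0.009, 0, 0.2], [0, 0, 0, 0, 0.009, 0, 0.4], [0, 0, 0, 0, 0.009, 0, 0.4], [0, 0, 0, 0, 0.009, -0.02, 0.4], [0, 0, 0, 0, 0.009, -0.06, 0.4], [0, 0, 0, 0, 0.009, -0.1, 0.5], [0, 0, 0, 0, 0.009, -0.12, 1]])

```text
t: 24.68
eef_pos: [0.599, 0.0045, 0.2983]
orientation: [-0.016, 0.981, 0.161, 0.105]
ft_force: [1.0, 0.1, 0.6]
opening: 0.628
gripper_force: 0.0
```

```bash
cat > wind.py <<'E'
from h import *
a=np.radians(30)
Rw=yawdown(108.6)*R.from_rotvec([0,a,0])
def sl(phi,y=-.115-.09): ph=np.radians(phi); return mill(-.0002+.085*np.cos(ph),y,.1554-.085*np.sin(ph))
def tw(phi,back=0): return sl(phi)+(.011-back)*Rw.apply([0,0,1])
def rows(phi0,step,n=8):
    for k in range(1,n+1): print([round(float(x),4) for x in Rw.inv().apply(sl(phi0+k*step)-sl(phi0))])
E
python3 st.py; python3 - <<'E'
from wind import *
d=cap('wrist'); W=cloud(d); P=tomill(W); F=d['frame'].astype(int)
m=(F[...,0]>F[...,2]+40)&(P[...,1]<-.15)&(P[...,1]>-.24)&(P[...,2]>.15)&(P[...,0]>.03)&(P[...,0]<.11); Q=P[m]; print(len(Q))
from scipy.optimize import least_squares
f=lambda t:np.hypot(Q[:,0]-t[0]-t[2]*(Q[:,1]+.19),Q[:,2]-t[1]-t[3]*(Q[:,1]+.19))-.016
q=least_squares(f,[.068,.206,0,0],loss='soft_l1',f_scale=.001).x; print('sleeve mill x,z',q.round(4),'phi',np.degrees(np.arctan2(-(q[1]-.1554),q[0]+.0002)),np.hypot(q[1]-.1554,q[0]+.0002),'y',np.percentile(Q[:,1],[1,99]))
print(Rw.as_matrix().round(2),todelta(tw(-36.7,.09),Rw).round(3), tw(-36.7,.09))
E
```

```text
t 24.6833 p [0.599  0.0045 0.2983] xang 18.67 zax [ 0.201  0.065 -0.977] F [1.  0.1 0.6] T [-0.07  0.14  0.  ] op 0.628 0.0 q [ 0.03  0.15 -0.08  1.74 -0.05  1.04 -1.28]
4237
sleeve mill x,z [0.0742 0.1936 0.0104 0.0159] phi -27.164970937849446 0.08366053249844278 y [-0.23382488 -0.15084678]
[[-0.28  0.95 -0.16]
 [ 0.82  0.32  0.47]
 [ 0.5   0.   -0.87]] [ 0.574  0.243 -1.467  0.05   0.115  0.039] [ 0.6918873  -0.08655579  0.27461414]
```

```bash
python3 - <<'E'
from wind import *
print(todelta(tw(-27,.09)+[0,0,.03],Rw).round(3), tw(-27,.09))
E
```

```text
[ 0.574  0.243 -1.467  0.062  0.115  0.024] [ 0.69907576 -0.08413661  0.2624052 ]
```

Emit:
drive_tool(deltas=[[0.574, 0.243, -1.467, 0.062, 0.115, 0.024, 1], [0.574, 0.243, -1.467, 0.062, 0.115, 0.024, 1], [0.574, 0.243, -1.467, 0.062, 0.115, 0.024, 1], [0.574, 0.243, -1.467, 0.062, 0.115, 0.024, 1], [0.574, 0.243, -1.467, 0.062, 0.115, 0.024, 1], [0.574, 0.243, -1.467, 0.062, 0.115, 0.024, 1], [0.574, 0.243, -1.467, 0.062, 0.115, 0.024, 1], [0.574, 0.243, -1.467, 0.062, 0.115, 0.024, 1]])

```text
t: 25.4
eef_pos: [0.6964, -0.0843, 0.2816]
orientation: [-0.146, 0.794, 0.574, 0.139]
ft_force: [0.3, -0.4, -0.1]
opening: 0.998
gripper_force: 0.0
```

```bash
python3 st.py; python3 - <<'E'
from wind import *
print(todelta(tw(-27,.09),Rw).round(3))
E
```

```text
t 25.4 p [ 0.6964 -0.0843  0.2816] xang 70.83 zax [ 0.053  0.39  -0.919] F [ 0.3 -0.4 -0.1] T [-0.39  0.1  -0.03] op 0.998 0.0 q [ 0.39  0.51 -0.23  1.34 -0.3   1.34 -0.05]
[ 0.217  0.098 -0.594 -0.006  0.004  0.018]
```

Emit:
drive_tool(deltas=[[0.217, 0.098, -0.594, -0.006, 0.004, 0.018, 1], [0.217, 0.098, -0.594, -0.006, 0.004, 0.018, 1], [0.217, 0.098, -0.594, -0.006, 0.004, 0.018, 1], [0.217, 0.098, -0.594, -0.006, 0.004, 0.018, 1], [0.217, 0.098, -0.594, -0.006, 0.004, 0.018, 1], [0.217, 0.098, -0.594, -0.006, 0.004, 0.018, 1], [0.217, 0.098, -0.594, -0.006, 0.004, 0.018, 1]])

```text
t: 25.98
eef_pos: [0.6996, -0.0832, 0.2614]
orientation: [-0.21, 0.567, 0.782, 0.151]
ft_force: [-0.7, -0.0, -0.2]
opening: 1.0
gripper_force: 0.0
```

```bash
python3 st.py; python3 - <<'E'
from wind import *
from scipy.optimize import least_squares
d=cap('wrist'); np.savez('wv.npz',**d); W=cloud(d); P=tomill(W); F=d['frame'].astype(int)
m=(F[...,0]>F[...,2]+40)&(P[...,1]<-.15)&(P[...,1]>-.24)&(P[...,2]>.15)&(P[...,0]>.03)&(P[...,0]<.11); Q=P[m]
f=lambda t:np.hypot(Q[:,0]-t[0]-t[2]*(Q[:,1]+.19),Q[:,2]-t[1]-t[3]*(Q[:,1]+.19))-.016
q=least_squares(f,[.074,.194,0,0],loss='soft_l1',f_scale=.001).x; print(len(Q),'sleeve mill x,z',q.round(4),'phi',np.degrees(np.arctan2(-(q[1]-.1554),q[0]+.0002)),'y',np.percentile(Q[:,1],[1,99]))
ph=np.degrees(np.arctan2(-(q[1]-.1554),q[0]+.0002)); print(todelta(tw(ph),Rw).round(4))
E
```

```text
t 25.9833 p [ 0.6996 -0.0832  0.2614] xang 108.1 zax [-0.158  0.474 -0.866] F [-0.7 -0.  -0.2] T [-0.51 -0.16  0.  ] op 1.0 0.0 q [ 0.45  0.69 -0.36  1.14 -0.24  1.59  0.48]
5052 sleeve mill x,z [0.0748 0.1935 0.0113 0.0168] phi -26.940987610095306 y [-0.23516733 -0.15113272]
[ 0.0016  0.001  -0.008  -0.0003 -0.0005  0.0893]
```

Emit:
drive_tool(deltas=[[0, 0, -0.008, 0, 0, 0.035, 1], [0, 0, -0.008, 0, 0, 0.07, 1], [0, 0, -0.008, 0, 0, 0.086, 1], [0, 0, -0.008, 0, 0, 0.089, 1], [0, 0, -0.008, 0, 0, 0.089, 0.3], [0, 0, -0.008, 0, 0, 0.089, 0], [0, 0, -0.008, 0, 0, 0.089, 0], [0, 0, -0.008, 0, 0, 0.089, 0]], grip_force=45)

```text
t: 26.7
eef_pos: [0.686, -0.0432, 0.1865]
orientation: [-0.208, 0.564, 0.785, 0.152]
ft_force: [0.5, -0.3, -0.5]
opening: 0.452
gripper_force: 0.0
```

```bash
python3 st.py; python3 - <<'E'
from wind import *
print(todelta(tw(-27),Rw).round(4)); 
for p in(-27,93,213): print(p); rows(p,15)
E
```

```text
t 26.7 p [ 0.686  -0.0432  0.1865] xang 108.67 zax [-0.155  0.472 -0.868] F [ 0.5 -0.3 -0.5] T [-0.44 -0.11  0.01] op 0.452 0.0 q [ 0.43  0.69 -0.37  1.31 -0.24  1.41  0.51]
[ 0.0041  0.0035  0.001   0.0008 -0.0007  0.0028]
-27
[-0.0105, 0.0074, 0.0181]
[-0.0215, 0.0091, 0.0373]
[-0.0324, 0.0051, 0.0562]
[-0.0424, -0.0044, 0.0735]
[-0.0509, -0.0189, 0.0881]
[-0.0572, -0.0371, 0.099]
[-0.0609, -0.0581, 0.1054]
[-0.0617, -0.0802, 0.1069]
93
[0.002, -0.0218, -0.0035]
[0.0068, -0.0418, -0.0118]
[0.014, -0.0587, -0.0243]
[0.0231, -0.0713, -0.0401]
[0.0336, -0.0787, -0.0582]
[0.0447, -0.0804, -0.0774]
[0.0556, -0.0764, -0.0963]
[0.0656, -0.0668, -0.1136]
213
[0.0084, 0.0144, -0.0146]
[0.0147, 0.0327, -0.0255]
[0.0184, 0.0536, -0.0319]
[0.0193, 0.0757, -0.0334]
[0.0173, 0.0976, -0.0299]
[0.0125, 0.1176, -0.0216]
[0.0053, 0.1345, -0.0092]
[-0.0039, 0.147, 0.0067]
```

Emit:
drive_tool(deltas=[[0, 0, 0, 0.0008, -0.0007, 0.0025, 0], [0, 0, 0, 0.0008, -0.0007, 0.0025, 0], [0, 0, 0, 0.0008, -0.0007, 0.0025, 0], [0, 0, 0, 0.0008, -0.0007, 0.0025, 0]])

```text
t: 27.03
eef_pos: [0.6853, -0.0429, 0.1843]
orientation: [-0.206, 0.564, 0.785, 0.152]
ft_force: [3.0, -4.9, 4.7]
opening: 0.356
gripper_force: 44.0
```

Emit:
drive_tool(deltas=[[0, 0, 0, -0.0105, 0.0074, 0.0181, 0], [0, 0, 0, -0.0215, 0.0091, 0.0373, 0], [0, 0, 0, -0.0324, 0.0051, 0.0562, 0], [0, 0, 0, -0.0424, -0.0044, 0.0735, 0], [0, 0, 0, -0.0509, -0.0189, 0.0881, 0], [0, 0, 0, -0.0572, -0.0371, 0.099, 0], [0, 0, 0, -0.0609, -0.0581, 0.1054, 0], [0, 0, 0, -0.0617, -0.0802, 0.1069, 0]])

```text
t: 27.7
eef_pos: [0.6107, -0.0652, 0.0604]
orientation: [-0.207, 0.565, 0.784, 0.154]
ft_force: [5.7, 1.5, 6.3]
opening: 0.363
gripper_force: 45.4
```

```bash
python3 st.py; python3 - <<'E'
from wind import *
p,r,s=tcp(); g=tomill(p-r.apply([0,0,.011])); print('grasp mill',g.round(4),'phi',np.degrees(np.arctan2(-(g[2]-.1554),g[0])),np.hypot(g[2]-.1554,g[0])); print(todelta(tw(93),Rw).round(4))
E
```

```text
t 27.7 p [ 0.6107 -0.0652  0.0604] xang 108.56 zax [-0.151  0.476 -0.866] F [5.7 1.5 6.3] T [ 0.48 -1.1  -1.53] op 0.363 45.41325867176056 q [ 0.51  0.72 -0.37  1.58 -0.24  1.15  0.65]
grasp mill [-0.0023 -0.2038  0.0699] phi 91.55402270987548 0.08554373353755304
[ 0.0093  0.0006 -0.0005 -0.0007 -0.0024 -0.0012]
```

Tracking the circle well, with low forces. I'm carrying on.

Emit:
drive_tool(deltas=[[0, 0, 0, 0.002, -0.0218, -0.0035, 0], [0, 0, 0, 0.0068, -0.0418, -0.0118, 0], [0, 0, 0, 0.014, -0.0587, -0.0243, 0], [0, 0, 0, 0.0231, -0.0713, -0.0401, 0], [0, 0, 0, 0.0336, -0.0787, -0.0582, 0], [0, 0, 0, 0.0447, -0.0804, -0.0774, 0], [0, 0, 0, 0.0556, -0.0764, -0.0963, 0], [0, 0, 0, 0.0656, -0.0668, -0.1136, 0]])

```text
t: 28.37
eef_pos: [0.5407, -0.0904, 0.1892]
orientation: [-0.21, 0.564, 0.785, 0.147]
ft_force: [-3.5, -2.9, -7.4]
opening: 0.359
gripper_force: 45.6
```

Emit:
drive_tool(deltas=[[0, 0, 0, 0.0084, 0.0144, -0.0146, 0], [0, 0, 0, 0.0147, 0.0327, -0.0255, 0], [0, 0, 0, 0.0184, 0.0536, -0.0319, 0], [0, 0, 0, 0.0193, 0.0757, -0.0334, 0], [0, 0, 0, 0.0173, 0.0976, -0.0299, 0], [0, 0, 0, 0.0125, 0.1176, -0.0216, 0], [0, 0, 0, 0.0053, 0.1345, -0.0092, 0], [0, 0, 0, -0.0039, 0.147, 0.0067, 0]])

```text
t: 29.03
eef_pos: [0.6854, -0.0426, 0.1843]
orientation: [-0.207, 0.563, 0.786, 0.151]
ft_force: [-3.4, -5.2, 2.9]
opening: 0.359
gripper_force: 46.5
```

```bash
python3 st.py; cat > chk.py <<'E'
from wind import *
p,r,s=tcp(); g=tomill(p-r.apply([0,0,.011])); print('grasp mill',g.round(4),'phi',np.degrees(np.arctan2(-(g[2]-.1554),g[0])),np.hypot(g[2]-.1554,g[0])); print(todelta(tw(-27),Rw).round(4))
d=cap('wrist'); W=cloud(d); P=tomill(W); F=d['frame'].astype(int)
from scipy.spatial.transform import Rotation
ph=np.arctan2(-(g[2]-.1554),g[0]); c,s_=np.cos(ph),np.sin(ph)
X=c*P[...,0]-s_*(P[...,2]-.1554); Z=s_*P[...,0]+c*(P[...,2]-.1554)
m=(X>.03)&(X<.065)&(abs(Z)<.02)&(P[...,1]<-.11)&(P[...,1]>-.16); print('arm y range (home -.135..-.121)',m.sum(),np.percentile(P[m][:,1],[2,50,98]).round(4) if m.sum() else '')
E
python3 chk.py
```

```text
t 29.0333 p [ 0.6854 -0.0426  0.1843] xang 108.79 zax [-0.155  0.47  -0.869] F [-3.4 -5.2  2.9] T [-1.19  0.43  1.04] op 0.359 46.491742730140686 q [ 0.43  0.7  -0.38  1.31 -0.23  1.4   0.5 ]
grasp mill [ 0.0758 -0.2062  0.1938] phi -26.867718829838097 0.08501262486737965
[ 0.0028  0.0061  0.0028  0.0012 -0.0003  0.0004]
arm y range (home -.135..-.121) 2108 [-0.1361 -0.1345 -0.123 ]
```

Emit:
drive_tool(deltas=[[0, 0, 0, -0.0105, 0.0074, 0.0181, 0], [0, 0, 0, -0.0215, 0.0091, 0.0373, 0], [0, 0, 0, -0.0324, 0.0051, 0.0562, 0], [0, 0, 0, -0.0424, -0.0044, 0.0735, 0], [0, 0, 0, -0.0509, -0.0189, 0.0881, 0], [0, 0, 0, -0.0572, -0.0371, 0.099, 0], [0, 0, 0, -0.0609, -0.0581, 0.1054, 0], [0, 0, 0, -0.0617, -0.0802, 0.1069, 0]])

```text
t: 29.75
eef_pos: [0.6107, -0.0655, 0.0608]
orientation: [-0.207, 0.564, 0.784, 0.154]
ft_force: [6.6, -0.3, 7.8]
opening: 0.356
gripper_force: 46.9
```

Emit:
drive_tool(deltas=[[0, 0, 0, 0.002, -0.0218, -0.0035, 0], [0, 0, 0, 0.0068, -0.0418, -0.0118, 0], [0, 0, 0, 0.014, -0.0587, -0.0243, 0], [0, 0, 0, 0.0231, -0.0713, -0.0401, 0], [0, 0, 0, 0.0336, -0.0787, -0.0582, 0], [0, 0, 0, 0.0447, -0.0804, -0.0774, 0], [0, 0, 0, 0.0556, -0.0764, -0.0963, 0], [0, 0, 0, 0.0656, -0.0668, -0.1136, 0]])

```text
t: 30.42
eef_pos: [0.5406, -0.0903, 0.1893]
orientation: [-0.211, 0.564, 0.785, 0.147]
ft_force: [-4.7, -2.7, -7.6]
opening: 0.361
gripper_force: 45.9
```

Emit:
drive_tool(deltas=[[0, 0, 0, 0.0084, 0.0144, -0.0146, 0], [0, 0, 0, 0.0147, 0.0327, -0.0255, 0], [0, 0, 0, 0.0184, 0.0536, -0.0319, 0], [0, 0, 0, 0.0193, 0.0757, -0.0334, 0], [0, 0, 0, 0.0173, 0.0976, -0.0299, 0], [0, 0, 0, 0.0125, 0.1176, -0.0216, 0], [0, 0, 0, 0.0053, 0.1345, -0.0092, 0], [0, 0, 0, -0.0039, 0.147, 0.0067, 0]])

```text
t: 31.08
eef_pos: [0.6854, -0.0424, 0.1843]
orientation: [-0.207, 0.563, 0.786, 0.151]
ft_force: [-2.2, -6.4, 3.0]
opening: 0.361
gripper_force: 46.8
```

```bash
python3 st.py; python3 chk.py
```

```text
t 31.0833 p [ 0.6854 -0.0424  0.1843] xang 108.8 zax [-0.155  0.47  -0.869] F [-2.2 -6.4  3. ] T [-1.11  0.44  1.09] op 0.361 46.815218925476074 q [ 0.44  0.7  -0.4   1.31 -0.22  1.4   0.49]
grasp mill [ 0.0759 -0.2061  0.1938] phi -26.870864376431197 0.08503174986904409
[ 0.0027  0.0059  0.003   0.0011 -0.0003  0.0004]
arm y range (home -.135..-.121) 2108 [-0.1359 -0.1342 -0.1228]
```

Emit:
drive_tool(deltas=[[0, 0, 0, 0, 0, 0, 0.5], [0, 0, 0, 0, 0, 0, 1], [0, 0, 0, 0, 0, 0, 1], [0, 0, 0, 0, 0, 0, 1], [0, 0, 0, 0, 0, -0.03, 1], [0, 0, 0, 0, 0, -0.07, 1], [0, 0, 0, 0, 0, -0.11, 1], [0, 0, 0, 0, 0, -0.13, 1]])

```text
t: 31.8
eef_pos: [0.7053, -0.1045, 0.3008]
orientation: [-0.206, 0.564, 0.785, 0.152]
ft_force: [0.2, -0.5, 0.9]
opening: 1.001
gripper_force: 0.0
```

Emit:
drive_tool(deltas=[[0, 0, 0, 0, 0, -0.02, 1], [0, 0, 0, 0, 0, -0.02, 1], [0, 0, 0, 0, 0, -0.02, 1], [0, 0, 0, 0, 0, -0.02, 1]])

```text
t: 32.13
eef_pos: [0.7065, -0.1103, 0.3118]
orientation: [-0.211, 0.563, 0.785, 0.151]
ft_force: [0.5, 0.5, -0.2]
opening: 1.001
gripper_force: 0.0
```

```bash
python3 st.py; python3 - <<'E'
from bar import *
from scipy.optimize import least_squares
d=cap('wrist'); W=cloud(d); P=tomill(W); F=d['frame'].astype(int)
m=(F[...,0]>F[...,2]+40)&(P[...,1]<-.15)&(P[...,1]>-.24)&(P[...,2]>.15)&(P[...,0]>.03)&(P[...,0]<.11); Q=P[m]
f=lambda t:np.hypot(Q[:,0]-t[0]-t[2]*(Q[:,1]+.19),Q[:,2]-t[1]-t[3]*(Q[:,1]+.19))-.016
q=least_squares(f,[.074,.194,0,0],loss='soft_l1',f_scale=.001).x; print(len(Q),q.round(4),'y',np.percentile(Q[:,1],[1,99]))
for n in('scene','side'): e=cap(n); bar(e)
cv2.imwrite('pics/end.png',cv2.resize(np.hstack([cap('scene')['frame'][130:280,200:400,::-1],d['frame'][100:250,150:350,::-1]]),(800,300),interpolation=cv2.INTER_CUBIC))
E
```

```text
t 32.1333 p [ 0.7065 -0.1103  0.3118] xang 108.71 zax [-0.161  0.474 -0.866] F [ 0.5  0.5 -0.2] T [-0.48 -0.15 -0.03] op 1.001 0.0 q [ 0.47  0.7  -0.38  1.01 -0.22  1.71  0.47]
3057 [ 0.079   0.1871 -0.0002  0.0107] y [-0.23375497 -0.15087371]
red [0.5421 0.1696 0.3131] 22
red [0.5612 0.0775 0.312 ] 39
red [0.5334 0.1723 0.3104] 59
mid [0.5473 0.1249 0.3112] ang 106.33628106084684
```

View pics/end.png

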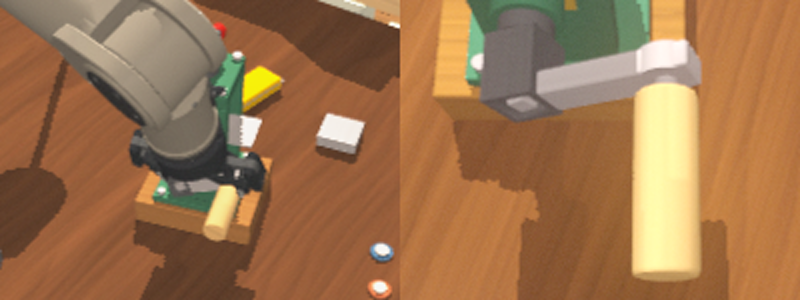

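The hub stands against the collar at (520,20), with the shaft end flush in it at (525,103). The T-bar is still about 88° off the stop, and the gripper is clear.

```bash
python3 -c "
from workcell import ticket
print(ticket.hand_in())"
```

```text
the job is handed in; nothing more can be done
None
```

The job is handed in, with no verdict returned: the gap screw went to its stop and is backed off about 88° by camera, the crank is home against the collar and was wound two full turns clockwise, and the gripper is clear.

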